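Put the loose slate price tag on its stand

ROBOT

A 7-joint arm with a two-finger parallel gripper is mounted at the origin on the work surface. World frame = base frame: x ahead of the robot, y to its left, z up, the work surface at z = 0. Lengths are in m, angles in rad, forces in N, time in s.
With the tool pointing down it reaches from about 0.4 to 0.85 m from the base axis. Payload 4.5 kg.
Tool frame: the origin (TCP) lies midway between the tips of the shut fingers; the grasp point (between the pads) lies 19 mm behind it (r.grip_point_offset is the distance from the TCP to the grasp point, in m); z points along the fingers, y is the direction in which the jaws open and shut (so a half turn about z gives the same grasp; the last joint's range is limited). The gripper opens to 85 mm and grips with 20 to 120 N. Pads are 22 mm wide; open, the fingers measure 114 mm over their backs; the gripper's body (76 mm by 85 mm) begins 54 mm behind the grasp point. The pads swing forward as they close: fully open they stand 13 mm farther back than shut.
Start: joints at [-1.264, 0.689, -0.195, 1.565, 0.157, 0.902, -0.215], TCP at [0.168, 0.602, 0.231] pointing down, gripper open.
Joint ranges: [-3.01, 3.01], [-0.46, 2.08], [-1.47, 1.51], [0.13, 2.56], [-1, 4.14], [0.04, 2.09], [-2.66, 2.66]. Speed limits (rad/s): [2.57, 2.57, 3.14, 3.14, 3.14, 3.14, 3.14].

INTERFACE

Orientations are given as a unit quaternion [w, x, y, z].
In Python, from plant import monitor, read_camera, get_calibration, job, r gives the robot as it stands.
- The arm moves only by the shell command python3 -m pendant 'ROWS' [FORCE]. ROWS is JSON, a list that holds one entry, the list of rows, each a list of 7 numbers: the closure, from -1 (fully open) to 1 (shut), then the shift along the tool's x, y, z in m, then the turn, a rotation vector about the tool's x, y, z in rad. A call has 1 to 12 rows; each row is the pose to reach, as a shift and turn from the pose commanded when the call began, along the tool's axes at that moment; what a row does not reach only later rows make up. A row lasts 1/10 s, in which the tool goes at most 50 mm and 8.59 degrees, less where a joint would pass 70% of its speed; a pose out of reach is approached as far as the arm can. A call with a gripper value outside its range is refused whole. The fingers move at their own pace and stop on an object; FORCE is the grip in N (left out, the last holds). Time passes only in rows, so rows that repeat a pose let the fingers close. It gives the time, the measured TCP pose, the force and the opening at its end, in the units of the state.
- monitor.observe(): the state, without advancing time (a new reading comes with each control period).
- read_camera(name): name is "side" or "top" or "wrist"; returns (picture, depth): 480x640x3 uint8, red, green, blue; 480x640 float32, m along the optical axis (not along the pixel's ray), 0 where there is no reading.
- get_calibration(name): a dict with "fx", "fy", "cx", "cy" (pixels), "R" (3x3) and "t" (3): a world point X has camera coordinates R X + t; the wrist camera has in their place "T_tool_cam" (4x4, takes a point from camera to tool coordinates, whose origin is the TCP and whose axes are the flange's). Camera axes: x right, y down, z forward; pixel columns grow to the right and rows downward; lengths in m; the calibration is good to about 2 mm. A picture is of the moment at which its call begins: read the wrist's pose just before it. get_calibration takes no time and is no camera call.
- job.hand_in(): hands the job in, once; it reports no verdict.
The state is a dict: "clock": time; "q": joint angles; "qvel": joint speeds; "joint_torque": joint torques, N m; "position": TCP position; "tool_rot": TCP orientation; "wrist_force": force on the tool from outside, world axes, zero at the start; "ft_torque": the same for the moment, N m; "finger_gap": finger opening in m.
Only numpy, scipy, OpenCV 4.12 (cv2) and the standard library are available. Lean on these libraries where they do the work, as an engineer would, in place of code of your own. Each camera call takes 0.05 s, during which the arm holds its last target. There are 200 camera calls.

TASK

A thin slate price tag lies flat on the polished display step, too thin to get hold of there. Slide it under light pressure (pressed hard, it scratches the stone) to the step's front edge, the one facing the robot, until its end overhangs, pick it up from there, and set it gently in the empty price stand: flat, square and centred on the slope, with its lower end slid fully home in the brass channel. Do not let the tag fall to the counter or force it against the stand, and leave the pastries, tongs, cup and the other two tags as they are.

Things in the scene. Friction and masses are not known exactly. Their poses are not given: they have to be found in the camera images.
- tag_center (a point): centre of the loose slate price tag: dark grey, 90 x 55 mm and 2.5 mm thick, 25 to 50 g, lying flat on the polished display step (friction about 0.35) some cm in from the front edge. x along its 90 mm length, y along its 55 mm width, z normal to its face. Both ends and both faces are alike.
- step_edge (a point): middle of the front top edge of the display step (fixed, level; timber plinth, polished stone top 300 mm deep, 320 mm along the edge, 18 mm thick, overhanging its carcass by 12 mm). The stone is flat, but its front margin swells up gently to this edge like a worktop's drip rim, a few mm in the last few cm. x points in over the stone (away from the robot), y along the edge, z up.
- step: the whole display step (fixed); its origin lies under its middle, 70 mm below the flat of the stone, which is 62 to 78 mm above the counter. The space in front of it is clear.
- stand_seat (a point): the empty price stand (fixed): middle of the bottom of its brass channel, where the sloping board meets the channel's end wall. x points down the slope, z is normal to the board: face at z = 0, x = -84 mm to 0, 46 mm wide (a tag stands 4.5 mm over each side), falling away from the robot at 0.55 rad. The channel: end wall at x = 0, top flange 2 mm thick over x = -5 to 0 mm, 4 mm above the board.
- stand: the empty stand (fixed, small oak lectern, the only one of three alike without a tag) with its board and 46 mm wide brass channel, in which a tag's lower end is held; origin at the middle of the underside of its 84 x 46 mm foot. The channel's bottom is about 18 mm above the counter, the board's upper end 62 mm.
- tag2_center (a point): centre of a slate tag already set in another stand; leave alone
- tag3_center (a point): centre of a slate tag already set in the third stand; leave alone
- tag: the loose slate tag; origin at the centre of its underside as it lies
- bun1: bun in a paper case, 72 mm across, 54 mm high, on the step behind the tag; leave alone
- bun2: dark bun in a paper case, 72 mm across, 54 mm high, on the step behind the tag; leave alone
- tart: tart in a foil cup, 74 mm across, 27 mm high, at the back of the step; leave alone
- tongs: steel serving tongs lying on the counter beyond the stands, 240 mm long, 50 mm wide, 20 mm high; leave alone
- cup: white cup, 72 mm across, 70 mm high, on the counter beyond the tongs; leave alone
Mind the look-alikes: they are no part of the job. What is shaped like the tag but green or turquoise is not meant.

How it is judged:
On the way, in this order (a step that is already met when the one before it is completed fails the run):
1. the tag lies on the step with its end overhanging the front edge (its centre less than 30 mm in from the edge) (x of tag_center in the frame of step_edge below 0.03 m and z of tag_center in the frame of step_edge below 0.005 m and angle between tag's own z axis and vertical below 0.15 rad and contact force between tag and step above 0.02 N), for 0.2 s.
2. the tag is held in the fingers clear of the step (contact force between the fingers and tag above 1 N and contact force between tag and step below 0.01 N and z of tag_center in the frame of step_edge above 0.012 m), for 0.2 s.
At the end, for the whole second after the job is handed in: The loose tag lies at rest flat on the empty stand's slope (face within 0.06 rad of it), lower end home in the channel (within 3 mm of its bottom), centred across within 8 mm and square within 0.12 rad, released (x of tag_center in the frame of stand_seat between -0.048 and -0.043 m and y of tag_center in the frame of stand_seat between -0.008 and 0.008 m and z of tag_center in the frame of stand_seat between -0.001 and 0.004 m and angle between the x axis of tag_center and the x axis of stand_seat, either way round below 0.12 rad and angle between the z axis of tag_center and the z axis of stand_seat, either way round below 0.06 rad and contact force between tag and stand above 0.05 N and linear speed of tag below 0.02 m/s and contact force between the fingers and tag below 0.01 N); the robot touches nothing.
It fails at once if the tag is slid over the step while it, or the fingers, press on the stone with more than 8 N (that scratches it) (contact force between any of tag, the fingers and step above 8 N and linear speed of tag above 0.006 m/s).
It fails at once if the tag, arm or fingers strike or force the stand with more than 20 N (contact force between any of tag, the arm, the fingers and stand above 20 N).
It fails at once if the tag is dropped or thrown onto the stand (touching it at over 0.25 m/s) (contact force between tag and stand above 0.01 N and linear speed of tag above 0.25 m/s).
It fails at once if the tag falls onto the counter (height (world z) of tag_center below 0.015 m).
It fails at once if another tag, a pastry, the tongs or the cup is moved more than 15 mm (distance of any of tag2_center, tag3_center, bun1, bun2, tart, tongs, cup from where it was at the start of the episode above 0.015 m).
It also fails if it takes over 72 s, if anything falls off the work surface, if the arm or the gripper's body presses on something with over 40 N, if the wrist force passes 120 N, or if a joint passes its speed limit or range.

## Working session

There is one attempt and no reset: what is moved stays moved. The work goes in short steps, Python scripts to look and compute and a shell command to move; the robot and the scene stay as the last step left them, time stands still between calls to the robot, and variables do not carry over. Pictures are saved under pics/ and viewed, about 8 in all and at most 12, crops included, and the job is handed in when it is done.

```bash
ls; mkdir -p pics; cat > h.py <<'E'
import numpy as np,cv2
from scipy.spatial.transform import Rotation as Ro
from plant import monitor, read_camera, get_calibration, job, r
def tool():
    s=monitor.observe(); q=np.array(s["tool_rot"]); return np.array(s["position"]),Ro.from_quat(q[[1,2,3,0]]).as_matrix(),s
def grab(name):
    p,R,s=tool(); c=get_calibration(name); im,d=read_camera(name)
    if name=="wrist":
        T=np.array(c["T_tool_cam"]); Rw=R@T[:3,:3]; tw=R@T[:3,3]+p
    else:
        Rw=np.array(c["R"]).T; tw=-Rw@np.array(c["t"])
    v,u=np.mgrid[0:480,0:640]
    P=np.stack([(u-c["cx"])/c["fx"]*d,(v-c["cy"])/c["fy"]*d,d],-1)@Rw.T+tw
    P[d==0]=np.nan
    np.savez(f"{name}.npz",im=im,d=d,P=P,Rw=Rw,tw=tw,K=[c["fx"],c["fy"],c["cx"],c["cy"]])
    return im,d,P
E
python3 - <<'E'
from h import *
for n in("top","side"):
    im,d,P=grab(n); cv2.imwrite(f"pics/{n}0.png",im[...,::-1])
print(monitor.observe())
E
```

```text
pics
{'clock': 0.1, 'q': array([-1.26415914,  0.68992691, -0.19454959,  1.56625566,  0.15732594,
        0.90248824, -0.21507285]), 'qvel': array([ 0.00069367, -0.00336496,  0.00170712, -0.00312342,  0.00077412,
       -0.00056899,  0.00209868]), 'joint_torque': array([-3.32177093e-03, -5.40609097e+01, -1.27175566e+00, -1.58987546e+01,
        9.23775486e-03,  4.36501490e-03, -1.30534329e-05]), 'position': array([0.16829008, 0.60130496, 0.23054411]), 'tool_rot': array([-5.43439139e-05,  1.35924360e-01,  9.90718861e-01, -8.39386220e-04]), 'wrist_force': array([0.33595851, 0.90092362, 0.01045152]), 'ft_torque': array([ 0.02687191,  0.01585171, -0.01190498]), 'finger_gap': 0.08561788667701987}
```

View pics/top0.png

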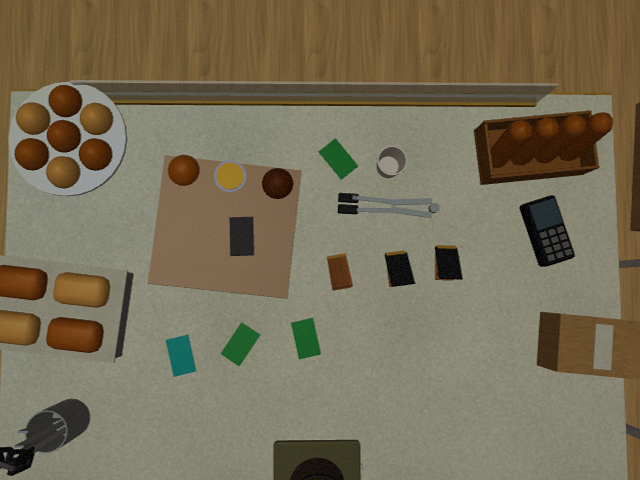

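View pics/side0.png

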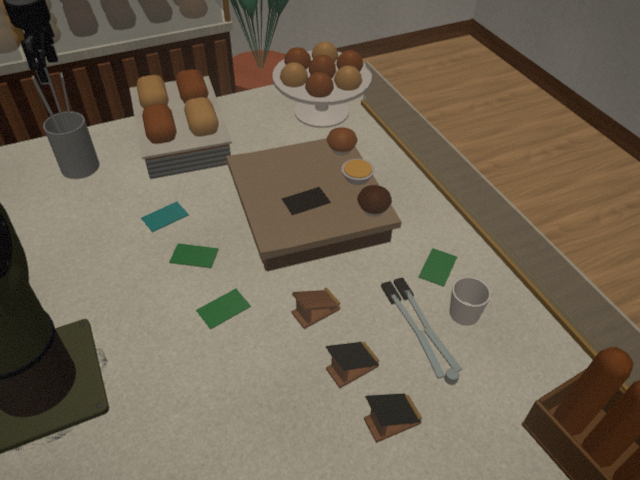

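Top view: the loose tag is at (242,236), dark grey on the step. Things it could be taken for are the tags in stands at (400,268) and (448,262), green cards at (338,158), (240,343) and (305,338), a turquoise card at (180,355), and the phone at (547,230). I choose the one on the stone. The empty stand is at (340,271), bare wood with no slate.

```bash
python3 - <<'E'
from h import *
a=np.load("top.npz"); im,P=a["im"],a["P"]
g=im.astype(int)
def show(v,u): return P[v,u].round(4)
print("tag",show(236,242),"stone",show(270,200),show(250,270),show(200,200))
for (u,v) in [(164,158),(299,172),(150,283),(287,296)]: print((u,v),show(v,u))
# tag seg
m=(g.max(2)<75); m[:, :225]=0; m[:,262:]=0; m[:210]=0; m[262:]=0
v,u=np.nonzero(m&np.isfinite(P[...,2])); Q=P[v,u]; print(len(Q),Q.mean(0))
rect=cv2.minAreaRect((Q[:,:2]*1000).astype(np.float32)); print(rect)
# front edge height profile: points along column
for u in (190,230,265):
    print([tuple((P[v,u]*1000).round(0)[[0,2]]) for v in range(258,302,3)])
# front edge
E0=[]
for u in range(165,280,4):
    z=P[:,u,2]; vv=np.nonzero((z[220:310]>0.05))[0].max()+220; E0.append(P[vv,u])
E0=np.array(E0); k=np.polyfit(E0[:,1],E0[:,0],1); print("edge x=",k,E0[[0,-1]],(E0[:,0]-np.polyval(k,E0[:,1])).std())
# stand
w=P[250:295,322:358]; 
for v in range(250,294,4): print(v,[tuple((P[v,u]*1000).round(0)) for u in range(328,356,6)])
S=im[215:310,290:480][...,::-1]; T=im[205:305,140:310][...,::-1]
cv2.imwrite("pics/crop0.png",np.vstack([cv2.resize(S,(600,300),interpolation=cv2.INTER_CUBIC),cv2.resize(T,(600,300),interpolation=cv2.INTER_CUBIC)]))
E
```

```text
tag [0.5832 0.1727 0.0677] stone [0.5049 0.2693 0.0635] [0.5503 0.1078 0.0718] [0.6668 0.2699 0.0701]
(164, 158) [0.7814 0.3711 0.0022]
(299, 172) [0.7338 0.0407 0.0656]
(150, 283) [0.4753 0.3809 0.0722]
(287, 296) [0.4445 0.0685 0.076 ]
910 [0.58258212 0.17413983 0.07177842]
((583.0444946289062, 173.62071228027344), (88.99443817138672, 53.809349060058594), 0.41670042276382446)
[(np.float64(532.0), np.float64(75.0)), (np.float64(nan), np.float64(nan)), (np.float64(519.0), np.float64(68.0)), (np.float64(512.0), np.float64(72.0)), (np.float64(505.0), np.float64(67.0)), (np.float64(498.0), np.float64(71.0)), (np.float64(491.0), np.float64(72.0)), (np.float64(484.0), np.float64(69.0)), (np.float64(477.0), np.float64(75.0)), (np.float64(470.0), np.float64(72.0)), (np.float64(464.0), np.float64(-4.0)), (np.float64(457.0), np.float64(-6.0)), (np.float64(449.0), np.float64(0.0)), (np.float64(442.0), np.float64(2.0)), (np.float64(435.0), np.float64(-0.0))]
[(np.float64(532.0), np.float64(68.0)), (np.float64(525.0), np.float64(75.0)), (np.float64(518.0), np.float64(71.0)), (np.float64(511.0), 
[... 3690 characters left out ...]
.float64(476.0), np.float64(-69.0), np.float64(48.0)), (np.float64(476.0), np.float64(-82.0), np.float64(58.0))]
286 [(np.float64(467.0), np.float64(-29.0), np.float64(1.0)), (np.float64(467.0), np.float64(-40.0), np.float64(58.0)), (np.float64(467.0), np.float64(-54.0), np.float64(62.0)), (np.float64(467.0), np.float64(-68.0), np.float64(60.0)), (np.float64(467.0), np.float64(-87.0), np.float64(-1.0))]
290 [(np.float64(458.0), np.float64(-29.0), np.float64(4.0)), (np.float64(458.0), np.float64(-44.0), np.float64(-3.0)), (np.float64(458.0), np.float64(-58.0), np.float64(-2.0)), (np.float64(458.0), np.float64(-73.0), np.float64(-1.0)), (np.float64(457.0), np.float64(-87.0), np.float64(-1.0))]
```

View pics/crop0.png

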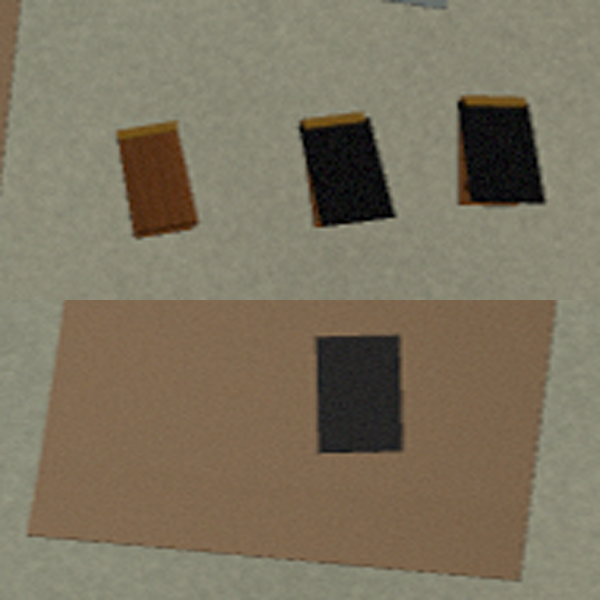

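The crop confirms it: a dark grey rectangle on the stone, long side about along world x. The leftmost stand is bare wood with a brass channel on its far side.

```bash
python3 - <<'E'
from h import *
import plant
print([x for x in dir(r) if x[0]!='_'],[x for x in dir(plant) if x[0]!='_'])
for x in dir(r):
    if x[0]!='_': print(x,getattr(r,x))
print(get_calibration("wrist"))
a=np.load("top.npz"); P=a["P"]; im=a["im"].astype(int)
# stand board plane/outline
Q=P[252:290,318:362].reshape(-1,3); c=im[252:290,318:362].reshape(-1,3)
k=(Q[:,2]>0.012)&np.isfinite(Q[:,2])&(c[:,0]>1.4*c[:,2]); Q=Q[k]
print(cv2.minAreaRect((Q[:,:2]*1000).astype(np.float32)),len(Q))
A=np.c_[Q[:,:2],np.ones(len(Q))]; print(np.linalg.lstsq(A,Q[:,2],rcond=None)[0])
# image corners via min area rect in pixels
E
```

```text
['Unreachable', 'grip_point_offset'] ['get_calibration', 'job', 'monitor', 'r', 'read_camera']
Unreachable <class 'plant.Unreachable'>
grip_point_offset 0.0187
{'fx': 385.9217854466234, 'fy': 385.9217854466234, 'cx': 319.1953436226688, 'cy': 242.8942733108927, 'T_tool_cam': array([[ 4.53188835e-04, -9.64866380e-01, -2.62740677e-01,
         6.54019462e-02],
       [ 9.99999829e-01,  3.40161185e-04,  4.75673079e-04,
         2.15125631e-04],
       [-3.69586782e-04, -2.62740847e-01,  9.64866369e-01,
        -1.41464776e-01],
       [ 0.00000000e+00,  0.00000000e+00,  0.00000000e+00,
         1.00000000e+00]])}
((503.5713195800781, -54.45083236694336), (80.54439544677734, 45.69895553588867), 9.619341850280762) 650
[-0.54744938 -0.09677038  0.31018327]
```

```bash
python3 - <<'E'
from h import *
a=np.load("top.npz"); b=np.load("side.npz")
for n,x in(("top",a),("side",b)):
    P=x["P"].reshape(-1,3); P=P[np.isfinite(P[:,2])]
    A=np.array([.168,.602]);B=np.array([.615,.174]);d=(B-A)/np.linalg.norm(B-A);w=P[:,:2]-A
    s=w@d; t=w@np.array([-d[1],d[0]])
    for s0 in np.arange(-.15,.7,.05):
        k=(abs(t)<.09)&(s>s0)&(s<s0+.05)
        if k.any(): print(n,s0.round(2),k.sum(),np.percentile(P[k,2],[50,99]).round(3))
    k=(P[:,0]<.5)&(P[:,1]>.3)&(P[:,2]>.12); 
    if k.any(): print(n,"high",P[k].min(0),P[k].max(0))
E
```

```text
top -0.15 963 [-0.     0.006]
top -0.1 893 [0.    0.007]
top -0.05 1403 [0.004 0.172]
top 0.0 3109 [0.104 0.348]
top 0.05 2057 [0.001 0.129]
top 0.1 1467 [0.   0.08]
top 0.15 1619 [0.005 0.127]
top 0.2 2206 [0.041 0.127]
top 0.25 1911 [0.002 0.098]
top 0.3 1710 [0.001 0.076]
top 0.35 1432 [0.001 0.076]
top 0.4 1614 [0.068 0.078]
top 0.45 1686 [0.07  0.077]
top 0.5 1691 [0.069 0.076]
top 0.55 1679 [0.07  0.077]
top 0.6 1683 [0.07  0.093]
top 0.65 1705 [0.07  0.099]
top high [0.11670667 0.4679764  0.12000408] [0.49986429 0.69309492 0.35228035]
side -0.15 655 [-0.002  0.002]
side -0.1 455 [-0.002  0.003]
side -0.05 1299 [0.115 0.405]
side 0.0 4174 [0.243 0.408]
side 0.05 1628 [0.    0.128]
side 0.1 966 [-0.002  0.074]
side 0.15 1210 [0.001 0.124]
side 0.2 2152 [0.047 0.123]
side 0.25 1777 [0.004 0.105]
side 0.3 1385 [-0.001  0.073]
side 0.35 1095 [-0.002  0.072]
side 0.4 1255 [0.059 0.074]
side 0.45 1297 [0.068 0.073]
side 0.5 1222 [0.068 0.072]
side 0.55 1252 [0.068 0.073]
side 0.6 1309 [0.068 0.074]
side 0.65 1623 [0.068 0.096]
side high [0.06786062 0.46961572 0.12000703] [0.4998138  1.23376742 0.41353166]
```

```bash
python3 -m pendant '[[[-1,0,0,-0.05,0,0,0],[-1,0,0,-0.1,0,0,0],[0,-0.045,-0.022,-0.1,0,0,0],[0.5,-0.09,-0.048,-0.1,0,0,0],[1,-0.13,-0.07,-0.1,0,0,0],[1,-0.17,-0.09,-0.1,0,0,-0.1],[1,-0.21,-0.112,-0.1,0,0,-0.2],[1,-0.255,-0.136,-0.1,0,0,-0.27],[1,-0.3,-0.16,-0.1,0,0,-0.27],[1,-0.345,-0.184,-0.09,0,0,-0.27],[1,-0.39,-0.208,-0.07,0,0,-0.27],[1,-0.43,-0.23,-0.06,0,0,-0.27]]]' 30; python3 -c "
from h import *
print(monitor.observe()['q'])"
```

```text
clock: 1.3
position: [0.5174, 0.2665, 0.2914]
tool_rot: [-0.001, 0.001, 1.0, -0.0]
wrist_force: [0.8, 0.6, 0.3]
finger_gap: 0.0003
[-0.39974476  0.56861231 -0.26190786  1.61862542  0.16845204  0.97800627
  0.85156484]
```

```bash
python3 -m pendant '[[[1,-0.04,-0.03,0.03,0,0,0],[1,-0.08,-0.07,0.06,0,0,0],[1,-0.096,-0.0925,0.1,0,0,0],[1,-0.096,-0.0925,0.14,0,0,0],[1,-0.096,-0.0925,0.17,0,0,0],[1,-0.096,-0.0925,0.17,0,0,0]]]' 30; python3 - <<'E'
from h import *
im,d,P=grab("wrist"); cv2.imwrite("pics/w1.png",im[...,::-1]); s=monitor.observe(); print(s["position"],s["wrist_force"],s["q"])
# FK fit
from itertools import product
from scipy.optimize import least_squares
D=[([-1.26415914,0.68992691,-0.19454959,1.56625566,0.15732594,0.90248824,-0.21507285],[0.16829008,0.60130496,0.23054411],[-5.4e-5,.13592,.99072,-8.4e-4]),
([-0.39974476,0.56861231,-0.26190786,1.61862542,0.16845204,0.97800627,0.85156484],[0.5174,0.2665,0.2914],[-.001,.001,1,0]),
(s["q"],s["position"],s["tool_rot"])]
best=[]
for sg in product([1,-1],repeat=7):
    def fk(q,p):
        R=Ro.from_euler('z',p[4]); t=np.array([0,0,p[0]])
        for i,(ax,L) in enumerate(zip('zyzyzyz',[0,0,p[1],0,p[2],0,p[3]])):
            R=R*Ro.from_euler(ax,sg[i]*q[i])
            t=t+R.apply([0,0,L])
        return R*Ro.from_euler('z',p[5]),t
    def res(p):
        o=[]
        for q,x,w in D:
            R,t=fk(q,p); o+=list(t-x); o+=list((R.inv()*Ro.from_quat(np.array(w)[[1,2,3,0]])).as_rotvec()*.5)
        return np.array(o)
    for y0,y7 in product([0,1.57,3.14,-1.57],repeat=2):
        f=least_squares(res,[.33,.4,.4,.25,y0,y7],max_nfev=40); best.append((f.cost,sg,f.x))
best.sort(key=lambda b:b[0])
for b in best[:5]: print(b[0],b[1],b[2].round(4))
E
```

```text
clock: 1.9
position: [0.6086, 0.1729, 0.117]
tool_rot: [-0.006, 0.002, 1.0, -0.002]
wrist_force: [-1.1, -0.0, 0.1]
finger_gap: 0.0002
Still running in the background as job /tmp/bash_jobs.1000/b9a0e7956e45 (pid 582). You'll get a notice when it ends.
```

View pics/w1.png

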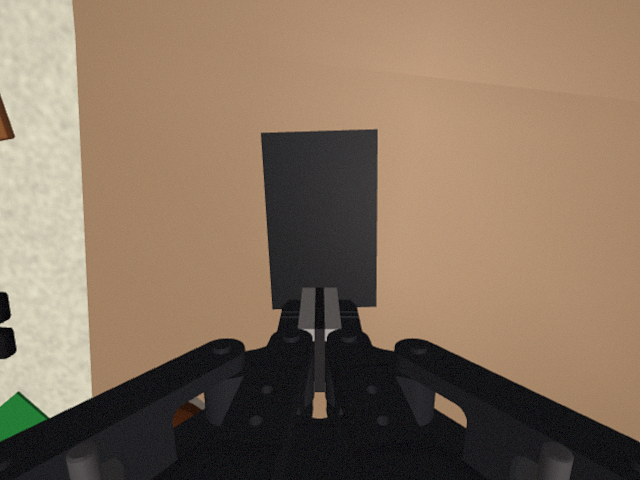

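```bash
pkill -f "python3 -" ; cat > fk.py <<'E'
import numpy as np
def Rz(a): c,s=np.cos(a),np.sin(a); return np.array([[c,-s,0],[s,c,0],[0,0,1]])
def Ry(a): c,s=np.cos(a),np.sin(a); return np.array([[c,0,s],[0,1,0],[-s,0,c]])
def fk(q,p,sg):
    R=Rz(p[4]); t=np.array([0,0,p[0]])
    for i,L in enumerate([0,0,p[1],0,p[2],0,p[3]]):
        R=R@(Ry if i%2 else Rz)(sg[i]*q[i]); t=t+R[:,2]*L
    return R@Rz(p[5]),t
E
export OMP_NUM_THREADS=1; timeout 200 python3 - <<'E'
from h import *
from fk import *
from itertools import product
from scipy.optimize import least_squares
s=monitor.observe(); print(s["clock"],s["position"],s["wrist_force"],s["q"])
a=np.load("wrist.npz"); K=a["K"]
for u,v in [(262,133),(377,129),(376,306),(273,308)]:
    d=a["Rw"]@np.array([(u-K[2])/K[0],(v-K[3])/K[1],1]); print((a["tw"]+d*(.0725-a["tw"][2])/d[2]).round(4))
P=a["P"]; print("tag z",np.nanmedian(P[150:280,285:365,2]),"stone",np.nanmedian(P[200:300,400:500,2]),np.nanmedian(P[200:300,150:230,2]))
q2=lambda w:Ro.from_quat(np.array(w)[[1,2,3,0]]).as_matrix()
D=[([-1.26415914,0.68992691,-0.19454959,1.56625566,0.15732594,0.90248824,-0.21507285],[0.16829008,0.60130496,0.23054411],q2([-5.4e-5,.13592,.99072,-8.4e-4])),
([-0.39974476,0.56861231,-0.26190786,1.61862542,0.16845204,0.97800627,0.85156484],[0.5174,0.2665,0.2914],q2([-.001,.001,1,0])),
(s["q"],s["position"],q2(s["tool_rot"]))]
best=[]
# flipping sign conventions: y-joint sign flips are gauge with z offsets; test s1,s3,s5,s7
for sg in product([1,-1],repeat=7):
    if sg[1]<0: continue
    def res(p):
        o=[]
        for q,x,w in D:
            R,t=fk(q,p,sg); o+=list(t-x)+list((R-w).ravel()*.2)
        return np.array(o)
    for y0,y7 in product([0,1.57,3.14,-1.57],repeat=2):
        p0=[.33,.4,.4,.25,y0,y7]
        best.append((np.sum(res(p0)**2),sg,p0,res))
best.sort(key=lambda b:b[0]); out=[]
for b in best[:60]:
    f=least_squares(b[3],b[2],max_nfev=30); out.append((f.cost,b[1],f.x))
out.sort(key=lambda b:b[0])
for b in out[:4]: print(b[0],b[1],b[2].round(4))
E
```

```text
1.95 [0.61055475 0.17474512 0.12028553] [ 0.09333026 -1.19930162  0.76651779] [-0.23324575  0.84555555 -0.21773701  1.61824116  0.24940843  0.71124185
  0.99757603]
[0.5405 0.1463 0.0725]
[0.5389 0.1998 0.0725]
[0.6275 0.2023 0.0725]
[0.6286 0.1485 0.0725]
tag z 0.07036423652345693 stone 0.06788854527768542 0.06784955014756398
4.170608902257279e-06 (1, 1, 1, 1, -1, 1, -1) [0.7627 0.5692 0.3424 0.759  3.0685 4.6391]
4.170608902257279e-06 (1, 1, 1, 1, 1, 1, -1) [0.7627 0.5692 0.3424 0.759  3.0685 4.6391]
4.170608902257279e-06 (1, 1, 1, 1, -1, 1, 1) [0.7627 0.5692 0.3424 0.759  3.0685 4.6391]
4.170608902263604e-06 (1, 1, 1, 1, 1, 1, 1) [0.7627 0.5692 0.3424 0.759  3.0685 4.6391]
```

```bash
python3 -m pendant '[[[1,0,0,0.02,0,0,0],[1,0,0,0.035,0,0,0],[1,0,0,0.042,0,0,0],[1,0,0,0.044,0,0,0],[1,0,0,0.045,0,0,0],[1,0,0,0.045,0,0,0],[1,0,0,0.045,0,0,0]]]' 
export OMP_NUM_THREADS=1; timeout 250 python3 - <<'E'
from h import *
from fk import *
from itertools import product
from scipy.optimize import least_squares
s=monitor.observe(); print(s["position"],s["wrist_force"],s["q"])
q2=lambda w:Ro.from_quat(np.array(w)[[1,2,3,0]]).as_matrix()
D=[([-1.26415914,0.68992691,-0.19454959,1.56625566,0.15732594,0.90248824,-0.21507285],[0.16829008,0.60130496,0.23054411],q2([-5.4e-5,.13592,.99072,-8.4e-4])),
([-0.39974476,0.56861231,-0.26190786,1.61862542,0.16845204,0.97800627,0.85156484],[0.5174,0.2665,0.2914],q2([-.001,.001,1,0])),
(s["q"],s["position"],q2(s["tool_rot"]))]
best=[]
for sg in product([1,-1],repeat=7):
    if sg[1]<0: continue
    def res(p,sg=sg):
        o=[]
        for q,x,w in D:
            R,t=fk(q,p,sg); o+=list(t-x)+list((R-w).ravel()*.2)
        return np.array(o)
    for y0,y7 in product([0,1.57,3.14,-1.57],repeat=2):
        p0=[.33,.4,.4,.25,y0,y7]
        best.append((np.sum(res(p0)**2),sg,p0,res))
best.sort(key=lambda b:b[0]); out=[]
for b in best[:100]:
    f=least_squares(b[3],b[2],max_nfev=30); out.append((f.cost,b[1],f.x))
out.sort(key=lambda b:b[0])
for b in out[:6]: print(b[0],b[1],b[2].round(4))
E
```

```text
clock: 2.65
position: [0.613, 0.1756, 0.0782]
tool_rot: [0.001, 0.001, 1.0, 0.0]
wrist_force: [0.1, -0.3, -0.5]
finger_gap: 0.0003
[0.61300825 0.17556484 0.07822001] [ 0.08813515 -0.26562058 -0.48395083] [-0.24333354  0.90459174 -0.19936867  1.63686716  0.26896441  0.62596893
  0.9807937 ]
3.878230404619101e-06 (-1, 1, -1, 1, -1, 1, -1) [-0.8826  0.5694  0.3392 -0.8841 -0.072   1.4987]
3.8782304046300106e-06 (-1, 1, -1, 1, -1, 1, -1) [-0.8826  0.5694  0.3392 -0.8841 -0.072   1.4987]
3.878230404665174e-06 (-1, 1, -1, 1, -1, 1, -1) [-0.8826  0.5694  0.3392 -0.8841 -0.072   1.4987]
3.878230405379597e-06 (-1, 1, -1, 1, -1, 1, -1) [-0.8826  0.5694  0.3392 -0.884  -0.072   1.4987]
0.0014923772249415305 (-1, 1, 1, 1, 1, 1, -1) [-22.3171   0.7006   0.2007 -22.1292   0.1165   1.0805]
0.0014923772249481337 (-1, 1, 1, 1, 1, 1, -1) [-22.3171   0.7006   0.2007 -22.1292   0.1165   1.0805]
```

```bash
python3 -m pendant '[[[1,0,0,0.002,0,0,0],[1,0,0,0.004,0,0,0],[1,0,0,0.005,0,0,0],[1,0,0,0.006,0,0,0],[1,0,0,0.006,0,0,0],[1,0,0,0.006,0,0,0],[1,0,0,0.006,0,0,0]]]'; python3 -m pendant '[[[1,0,0,0.001,0,0,0],[1,0,0,0.001,0,0,0],[1,0,0,0.001,0,0,0]]]'
```

```text
clock: 3.35
position: [0.6125, 0.1754, 0.0717]
tool_rot: [-0.0, 0.001, 1.0, -0.0]
wrist_force: [-0.3, -0.1, 3.3]
finger_gap: 0.0004
clock: 3.65
position: [0.6125, 0.1754, 0.0717]
tool_rot: [0.0, 0.001, 1.0, -0.0]
wrist_force: [-4.1, -1.6, 10.3]
finger_gap: -0.0002
```

```bash
python3 -m pendant '[[[1,0,0,-0.0007,0,0,0],[1,0,0,-0.0008,0,0,0],[1,0,0,-0.0008,0,0,0]]]'; python3 -m pendant '[[[1,0,0,0,0,0,0],[1,0,0,0,0,0,0]]]'
```

```text
clock: 3.95
position: [0.6127, 0.1755, 0.0717]
tool_rot: [0.0, 0.001, 1.0, 0.0]
wrist_force: [-0.7, -0.6, 6.4]
finger_gap: -0.0002
clock: 4.15
position: [0.6127, 0.1754, 0.0717]
tool_rot: [0.0, 0.001, 1.0, 0.0]
wrist_force: [-2.3, -1.0, 5.7]
finger_gap: -0.0003
```

```bash
python3 -m pendant '[[[1,0,0,-0.0005,0,0,0],[1,0.001,0,-0.0005,0,0,0],[1,0.003,0,-0.0005,0,0,0],[1,0.006,0,-0.0005,0,0,0],[1,0.01,0,-0.0005,0,0,0],[1,0.014,0,-0.0005,0,0,0],[1,0.018,0,-0.0005,0,0,0],[1,0.022,0,-0.0005,0,0,0],[1,0.026,0,-0.0005,0,0,0]]]'; python3 - <<'E'
from h import *
im,d,P=grab("wrist"); cv2.imwrite("pics/w2.png",im[...,::-1]); s=monitor.observe(); print(s["position"],s["wrist_force"])
g=cv2.cvtColor(im,cv2.COLOR_RGB2GRAY); m=((g[:280]<70)*255).astype(np.uint8); n,l,st,ce=cv2.connectedComponentsWithStats(m); i=1+np.argmax(st[1:,4]); print(st[i]); 
K=np.load("wrist.npz")
for u in (285,300,340,355):
    v=np.nonzero(l[:,u]==i)[0].min(); k=K["K"]; dd=K["Rw"]@np.array([(u-k[2])/k[0],(v-k[3])/k[1],1]); print(u,v,(K["tw"]+dd*(.0705-K["tw"][2])/dd[2]).round(4))
E
```

```text
clock: 5.05
position: [0.5859, 0.1755, 0.0717]
tool_rot: [-0.0, 0.001, 1.0, -0.0]
wrist_force: [-0.2, -0.1, -0.0]
finger_gap: 0.0
[0.58516019 0.17551673 0.07172341] [-1.05940675 -0.56879562  0.65379139]
[  235   138   152   142 20323]
285 141 [0.5216 0.1634 0.0705]
300 141 [0.5217 0.1688 0.0705]
340 139 [0.521  0.1831 0.0705]
355 139 [0.521  0.1884 0.0705]
```

```bash
python3 -m pendant '[[[1,0,0,0.0003,0,0,0],[1,0,0,0.0005,0,0,0],[1,0.001,0,0.0005,0,0,0],[1,0.003,0,0.0005,0,0,0],[1,0.006,0,0.0005,0,0,0],[1,0.009,0,0.0005,0,0,0],[1,0.012,0,0.0005,0,0,0],[1,0.015,0,0.0005,0,0,0],[1,0.018,0,0.0005,0,0,0]]]'; cat > tag.py <<'E'
from h import *
im,d,P=grab("wrist"); s=monitor.observe(); print(s["position"],s["wrist_force"])
g=cv2.cvtColor(im,cv2.COLOR_RGB2GRAY); m=((g[:280]<70)*255).astype(np.uint8); n,l,st,ce=cv2.connectedComponentsWithStats(m); i=1+np.argmax(st[1:,4]); print(st[i]); 
K=np.load("wrist.npz")
for u in (285,300,340,355):
    v=np.nonzero(l[:,u]==i)[0].min(); k=K["K"]; dd=K["Rw"]@np.array([(u-k[2])/k[0],(v-k[3])/k[1],1]); print(u,v,(K["tw"]+dd*(.0705-K["tw"][2])/dd[2]).round(4))
E
python3 tag.py
```

```text
clock: 6.0
position: [0.5691, 0.1757, 0.0718]
tool_rot: [0.001, 0.001, 1.0, 0.0]
wrist_force: [1.8, -0.8, 5.7]
finger_gap: -0.0001
[0.5685306  0.17573003 0.07182606] [ 1.35836423 -0.20563293  5.97739984]
[  235   139   153   141 20172]
285 143 [0.5055 0.1637 0.0705]
300 142 [0.5051 0.169  0.0705]
340 141 [0.5048 0.1834 0.0705]
355 140 [0.5045 0.1887 0.0705]
```

```bash
python3 -m pendant '[[[1,0,0,-0.0003,0,0,0],[1,0.002,0,-0.0003,0,0,0],[1,0.005,0,-0.0003,0,0,0],[1,0.008,0,-0.0003,0,0,0],[1,0.011,0,-0.0003,0,0,0],[1,0.014,0,-0.0003,0,0,0],[1,0.017,0,-0.0003,0,0,0],[1,0.02,0,-0.0003,0,0,0]]]'; python3 tag.py
```

```text
clock: 6.85
position: [0.5495, 0.1758, 0.0722]
tool_rot: [0.001, 0.002, 1.0, 0.0]
wrist_force: [3.7, 0.1, 6.8]
finger_gap: -0.0001
[0.5488576  0.17579038 0.07222761] [2.0851239  0.16385573 7.66214389]
[  234   139   154   141 20271]
285 143 [0.4859 0.1637 0.0705]
300 142 [0.4855 0.1691 0.0705]
340 141 [0.4852 0.1834 0.0705]
355 140 [0.4849 0.1888 0.0705]
```

```bash
python3 -m pendant '[[[1,0,0,-0.0005,0,0,0],[1,0,0,-0.0007,0,0,0],[1,0.002,0,-0.0007,0,0,0],[1,0.004,0,-0.0008,0,0,0],[1,0.006,0,-0.0009,0,0,0],[1,0.008,0,-0.001,0,0,0],[1,0.01,0,-0.001,0,0,0]]]'; python3 tag.py
```

```text
clock: 7.6
position: [0.5382, 0.1756, 0.0725]
tool_rot: [-0.0, 0.001, 1.0, -0.0]
wrist_force: [1.2, 0.5, 4.0]
finger_gap: 0.0002
[0.53782949 0.17560752 0.07255992] [0.42458621 0.46743856 3.83753629]
[  234   139   155   141 20308]
285 142 [0.4743 0.1635 0.0705]
300 142 [0.4743 0.1689 0.0705]
340 141 [0.474  0.1832 0.0705]
355 140 [0.4736 0.1886 0.0705]
```

```bash
python3 -m pendant '[[[1,0.002,0,-0.0001,0,0,0],[1,0.004,0,-0.0002,0,0,0],[1,0.006,0,-0.0003,0,0,0],[1,0.008,0,-0.0004,0,0,0],[1,0.01,0,-0.0005,0,0,0],[1,0.012,0,-0.0006,0,0,0],[1,0.014,0,-0.0007,0,0,0],[1,0.016,0,-0.0008,0,0,0]]]'; python3 tag.py
```

```text
clock: 8.45
position: [0.522, 0.1756, 0.0732]
tool_rot: [-0.0, 0.001, 1.0, -0.0]
wrist_force: [0.4, -0.6, 0.2]
finger_gap: -0.0001
[0.52149337 0.1755906  0.07321293] [0.43001294 0.31326421 0.03560165]
[  235   149   154   131 18934]
285 151 [0.4612 0.1633 0.0705]
300 151 [0.4612 0.1688 0.0705]
340 150 [0.4609 0.1833 0.0705]
355 149 [0.4605 0.1888 0.0705]
```

```bash
python3 -m pendant '[[[1,0,0,0.0005,0,0,0],[1,0,0,0.0007,0,0,0],[1,0.001,0,0.0007,0,0,0],[1,0.003,0,0.0006,0,0,0],[1,0.005,0,0.0005,0,0,0],[1,0.007,0,0.0004,0,0,0],[1,0.009,0,0.0004,0,0,0]]]'; python3 tag.py
```

```text
clock: 9.2
position: [0.5138, 0.1758, 0.0732]
tool_rot: [0.0, 0.001, 1.0, 0.0]
wrist_force: [2.1, -0.2, 4.4]
finger_gap: -0.0004
[0.51336741 0.17578566 0.07322527] [ 0.4500983  -0.29682701  4.34605481]
[  235   142   196   138 18993]
285 146 [0.4513 0.1636 0.0705]
300 148 [0.452  0.169  0.0705]
340 151 [0.4531 0.1836 0.0705]
355 151 [0.4531 0.189  0.0705]
```

```bash
python3 -m pendant '[[[1,0.002,0,0,0,0,0],[1,0.004,0,0,0,0,0],[1,0.006,0,-0.0001,0,0,0],[1,0.008,0,-0.0001,0,0,0],[1,0.01,0,-0.0001,0,0,0]]]'; python3 tag.py;  python3 -c "
from h import *
im=np.load('wrist.npz')['im'];cv2.imwrite('pics/w3.png',im[...,::-1])"
```

```text
clock: 9.75
position: [0.5039, 0.1759, 0.0734]
tool_rot: [0.001, 0.001, 1.0, 0.0]
wrist_force: [2.0, -0.2, 5.0]
finger_gap: 0.0002
[0.50354571 0.17585534 0.07340103] [ 2.18381982 -0.46671955  5.74469996]
[  227   150   173   130 18914]
285 152 [0.4435 0.1636 0.0705]
300 152 [0.4435 0.1691 0.0705]
340 151 [0.4432 0.1836 0.0705]
355 151 [0.4432 0.1891 0.0705]
```

View pics/w3.png

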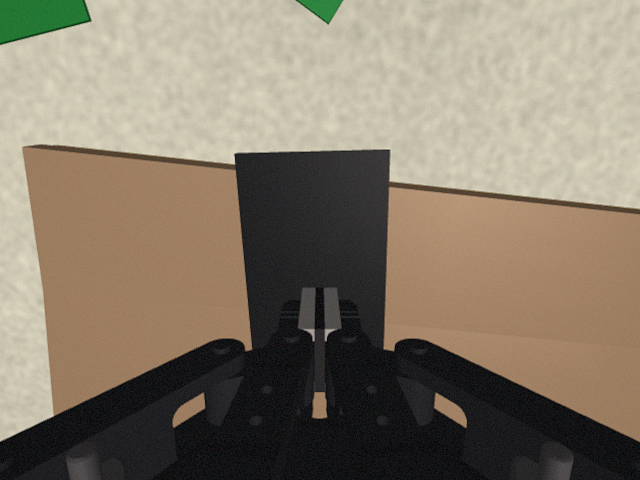

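```bash
python3 -m pendant '[[[1,0,0,-0.0002,0,0,0],[1,0.002,0,-0.0002,0,0,0],[1,0.004,0,-0.0003,0,0,0],[1,0.006,0,-0.0003,0,0,0],[1,0.008,0,-0.0004,0,0,0],[1,0.01,0,-0.0004,0,0,0],[1,0.012,0,-0.0004,0,0,0],[1,0.012,0,-0.0004,0,0,0]]]'; python3 - <<'E'
from h import *
im,d,P=grab("wrist"); print(monitor.observe()["wrist_force"])
cv2.imwrite('pics/w4.png',im[90:250,200:430][...,::-1].repeat(3,0).repeat(3,1))
K=np.load("wrist.npz"); k=K["K"]
for uv,z in [((235,160),.0735),((390,160),.0735)]:pass
np.set_printoptions(precision=4)
print(P[140:220:5,313],P[120:230:10,225],P[120:230:10,405])
E
```

```text
clock: 10.6
position: [0.4914, 0.1758, 0.0737]
tool_rot: [0.0, 0.001, 1.0, 0.0]
wrist_force: [1.3, 0.5, 5.9]
finger_gap: -0.0002
[ 1.87248952 -0.09307316  7.12573718]
[[ 0.4272  0.1727 -0.0007]
 [ 0.4298  0.1726 -0.0013]
 [ 0.4325  0.1726 -0.0013]
 [ 0.4319  0.1738  0.076 ]
 [ 0.4336  0.1738  0.0758]
 [ 0.4354  0.1738  0.0758]
 [ 0.4371  0.1738  0.0755]
 [ 0.4389  0.1738  0.076 ]
 [ 0.4407  0.1737  0.0748]
 [ 0.4425  0.1737  0.0748]
 [ 0.4442  0.1737  0.0757]
 [ 0.4461  0.1737  0.0751]
 [ 0.448   0.1737  0.0746]
 [ 0.45    0.1737  0.0741]
 [ 0.4518  0.1736  0.0742]
 [ 0.4537  0.1736  0.074 ]] [[ 4.1679e-01  1.2572e-01 -1.0332e-03]
 [ 4.2193e-01  1.2547e-01 -6.3630e-04]
 [ 4.2711e-01  1.2517e-01 -4.6732e-04]
 [ 4.3234e-01  1.2499e-01  2.7328e-04]
 [ 4.3775e-01  1.2418e-01 -1.6476e-03]
 [ 4.4310e-01  1.2401e-01 -8.5249e-04]
 [ 4.4857e-01  1.2367e-01 -7.6165e-04]
 [ 4.5412e-01  1.2329e-01 -8.0122e-04]
 [ 4.4882e-01  1.4010e-01  6.9167e-02]
 [ 4.5209e-01  1.4063e-01  7.2371e-02]
 [ 4.5631e-01  1.3990e-01  7.0458e-02]] [[ 4.1696e-01  2.2211e-01 -2.0895e-03]
 [ 4.2214e-01  2.2205e-01 -4.4319e-04]
 [ 4.2733e-01  2.2255e-01 -1.3914e-03]
 [ 4.3260e-01  2.2276e-01 -1.0080e-03]
 [ 4.3795e-01  2.2313e-01 -1.3295e-03]
 [ 4.4331e-01  2.2329e-01 -6.7322e-04]
 [ 4.4894e-01  2.2393e-01 -2.1499e-03]
 [ 4.5440e-01  2.2403e-01 -1.1956e-03]
 [ 4.6020e-01  2.2458e-01 -2.2277e-03]
 [ 4.6571e-01  2.2462e-01 -9.8311e-04]
 [ 4.5633e-01  2.0860e-01  7.1120e-02]]
```

View pics/w4.png

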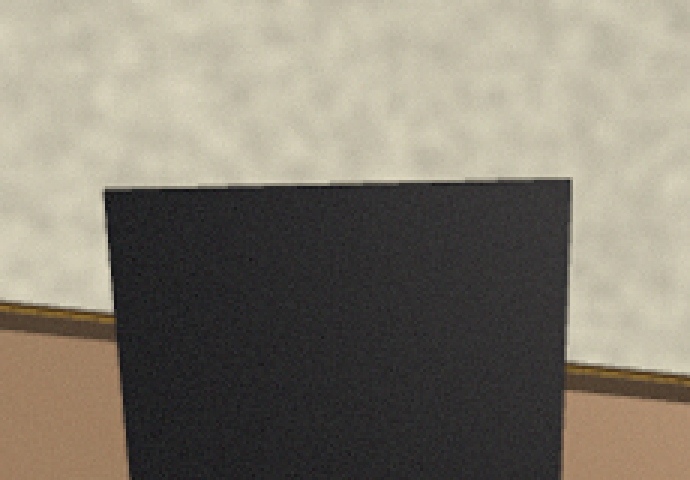

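```bash
python3 -m pendant '[[[1,0,0,-0.003,0,0,0],[1,0,0,-0.01,0,0,0],[1,0,0,-0.03,0,0,0],[1,0.02,0,-0.07,0,0,0],[1,0.05,0,-0.11,0,0,0],[1,0.08,0,-0.15,0,-0.15,0],[0,0.1,0,-0.18,0,-0.3,0],[0,0.1,0,-0.2,0,-0.4,0],[0,0.1,0,-0.2,0,-0.4,0],[0,0.1,0,-0.2,0,-0.4,0]]]'; cat > kin.py <<'E'
from h import *
from fk import *
from scipy.optimize import least_squares
SG=(-1,1,-1,1,-1,1,-1)
q2=lambda w:Ro.from_quat(np.array(w)[[1,2,3,0]]).as_matrix()
D=[([-1.26415914,0.68992691,-0.19454959,1.56625566,0.15732594,0.90248824,-0.21507285],[0.16829008,0.60130496,0.23054411],q2([-5.4e-5,.13592,.99072,-8.4e-4])),
([-0.39974476,0.56861231,-0.26190786,1.61862542,0.16845204,0.97800627,0.85156484],[0.5174,0.2665,0.2914],q2([-.001,.001,1,0])),
([-0.24333354,0.90459174,-0.19936867,1.63686716,0.26896441,0.62596893,0.9807937],[0.61300825,0.17556484,0.07822001],q2([0.001,0.001,1,0]))]
LO=np.array([-3.01,-.46,-1.47,.13,-1,.04,-2.66]);HI=np.array([3.01,2.08,1.51,2.56,4.14,2.09,2.66])
E
OMP_NUM_THREADS=1 python3 - <<'E'
from kin import *
s=monitor.observe(); print(s["position"],s["tool_rot"],s["q"].tolist())
D.append((s["q"],s["position"],q2(s["tool_rot"])))
def res(p):
    o=[]
    for q,x,w in D:
        R,t=fk(q,p,SG); o+=list(t-x)+list((R-w).ravel()*.2)
    return np.array(o)
f=least_squares(res,[.3,.57,.34,.3,-.07,1.5]); print(f.cost,f.x,np.abs(f.fun).max()); np.save("p.npy",f.x)
E
```

```text
clock: 11.65
position: [0.3884, 0.1769, 0.2739]
tool_rot: [0.198, -0.002, 0.98, -0.0]
wrist_force: [1.2, -0.3, 0.6]
finger_gap: 0.0427
[0.38841237 0.17685259 0.27385165] [ 1.98381736e-01 -1.64891713e-03  9.80123434e-01 -1.50844328e-04] [-1.0857917306597802, 0.30607776501969297, 0.46575391820640777, 2.4109411629670294, 0.6609144297617544, 0.17155555187098628, 0.27654634590349697]
4.53591267170287e-05 [ 0.39072889  0.56641526  0.34255255  0.38419885 -0.07331469  1.49860463] 0.005697175319917162
```

```bash
cat >> kin.py <<'E'
def target(phi,yaw,sgn):
    z=Rz(yaw)@np.array([np.cos(phi),0,-np.sin(phi)]); y=sgn*(Rz(yaw)@np.array([np.sin(phi),0,np.cos(phi)])); return np.c_[np.cross(y,z),y,z]
def ik(p,T,x,n=60,seed=0,q0=None):
    rng=np.random.default_rng(seed); out=[]
    for i in range(n):
        s=rng.uniform(LO,HI) if q0 is None else q0
        f=least_squares(lambda q:np.r_[fk(q,p,SG)[1]-x,(fk(q,p,SG)[0]-T).ravel()*.2],s,bounds=(LO-.001,HI+.001),max_nfev=60)
        if f.cost<1e-7: out.append((np.min(np.minimum(f.x-LO,HI-f.x)),f.x))
        if q0 is not None: return f.cost,f.x
    return sorted(out,key=lambda o:-o[0])
def pts(q,p):
    R=Rz(p[4]);t=np.array([0,0,p[0]]);o=[]
    for i,L in enumerate([0,0,p[1],0,p[2],0,p[3]]):
        R=R@(Ry if i%2 else Rz)(SG[i]*q[i]);t=t+R[:,2]*L
        if L:o.append(t.round(2).tolist())
    return o
E
OMP_NUM_THREADS=1 timeout 500 python3 - <<'E'
from kin import *
p=np.load("p.npy")
for nm,x,phi,yaw in [("grasp",[.439,.174,.0747],.1,.03),("grasp",[.439,.174,.0747],.35,.03),("place",[.468,-.06,.066],.55,.17)]:
    for sg in (1,-1):
        S=ik(p,target(phi,yaw,sg),np.array(x),n=50)
        print(nm,phi,sg,len(S))
        for m,q in S[:3]: print("  ",m.round(2),q.round(2),pts(q,p)[:2])
E
```

```text
grasp 0.1 1 0
grasp 0.1 -1 0
grasp 0.35 1 0
grasp 0.35 -1 0
place 0.55 1 0
place 0.55 -1 0
```

```bash
OMP_NUM_THREADS=1 timeout 550 python3 - <<'E'
from kin import *
p=np.load("p.npy")
def best(T,x,n=25):
    rng=np.random.default_rng(1); b=(9,None)
    for i in range(n):
        f=least_squares(lambda q:np.r_[fk(q,p,SG)[1]-x,(fk(q,p,SG)[0]-T).ravel()*.2],rng.uniform(LO,HI),bounds=(LO-.001,HI+.001),max_nfev=100)
        if f.cost<b[0]: b=(f.cost,f.x)
        if b[0]<1e-7: break
    return b
X=np.array([.439,.174,.0747])
c,q=best(np.diag([-1,1,-1.]),X); print("down",c,q.round(2))
for phi in (.1,.35,.6,.9,1.2):
  for sg in (1,-1):
    c,q=best(target(phi,.03,sg),X); print(phi,sg,"%.1e"%c,q.round(2),pts(q,p))
# side approach: tool z along +-Y
for yaw in (1.2,-1.2,.6,-.6):
  for phi in (.1,.4):
   for sg in (1,-1):
    c,q=best(target(phi,yaw,sg),X); print("yaw",yaw,phi,sg,"%.1e"%c,q.round(2),pts(q,p)[:2])
E
```

```text
down 6.464211684098034e-22 [ 0.01  0.94 -0.83  2.14  1.24  0.68 -0.15]
0.1 1 2.0e-05 [-1.28  2.   -0.03  2.56  1.7   1.95  1.7 ] [[0.18, 0.48, 0.16], [0.06, 0.17, 0.1], [0.44, 0.18, 0.07]]
0.1 -1 2.0e-05 [-1.75  2.08  0.41  2.56  2.    1.26 -1.63] [[-0.05, 0.49, 0.12], [0.06, 0.17, 0.1], [0.44, 0.18, 0.07]]
0.35 1 1.3e-03 [-1.31  1.78 -0.01  2.56  1.89  1.72  1.96] [[0.18, 0.52, 0.27], [0.08, 0.22, 0.15], [0.45, 0.19, 0.05]]
0.35 -1 1.3e-03 [-1.43  1.78  0.14  2.56  1.97  1.53 -1.25] [[0.12, 0.54, 0.27], [0.08, 0.22, 0.15], [0.45, 0.19, 0.05]]
0.6 1 2.7e-03 [-1.16  1.36 -0.02  2.56  2.14  1.35  2.44] [[0.26, 0.49, 0.51], [0.14, 0.28, 0.27], [0.46, 0.21, 0.06]]
0.6 -1 2.7e-03 [-1.13  1.36 -0.06  2.56  2.12  1.39 -0.68] [[0.27, 0.48, 0.51], [0.14, 0.28, 0.27], [0.46, 0.21, 0.06]]
0.9 1 1.2e-03 [-0.94  0.98  0.25  2.56  2.79  0.79  2.6 ] [[0.3, 0.36, 0.71], [0.25, 0.23, 0.4], [0.46, 0.19, 0.08]]
0.9 -1 1.2e-03 [-0.91  0.97  0.19  2.56  2.73  0.81 -0.49] [[0.31, 0.35, 0.71], [0.25, 0.23, 0.4], [0.46, 0.19, 0.08]]
1.2 1 3.2e-19 [-0.71  0.86  0.21  2.53  3.11  0.56  2.6 ] [[0.34, 0.25, 0.7
[... 1195 characters left out ...]
  1.53] [[0.27, -0.41, 0.11], [0.17, -0.09, 0.11]]
yaw 0.6 0.4 1 2.9e-03 [ 0.8   1.96 -0.48  2.56  4.05  1.24 -1.75] [[0.34, -0.4, 0.17], [0.19, -0.09, 0.13]]
yaw 0.6 0.4 -1 2.9e-03 [ 0.73  1.93 -0.4   2.56  4.12  1.34  1.32] [[0.37, -0.38, 0.19], [0.19, -0.09, 0.13]]
yaw -0.6 0.1 1 8.9e-20 [-1.    1.6  -0.47  2.09  1.42  1.91  2.5 ] [[0.34, 0.45, 0.37], [0.12, 0.39, 0.11]]
yaw -0.6 0.1 -1 5.0e-19 [-1.29  1.52 -0.06  2.09  1.37  1.42 -0.55] [[0.19, 0.53, 0.42], [0.12, 0.39, 0.11]]
yaw -0.6 0.4 1 7.2e-17 [-0.75  1.55 -0.86  2.27  1.5   2.07  2.54] [[0.44, 0.36, 0.4], [0.15, 0.37, 0.22]]
yaw -0.6 0.4 -1 2.0e-31 [-1.21  1.32 -0.09  2.27  1.55  1.21 -0.56] [[0.23, 0.5, 0.53], [0.15, 0.37, 0.22]]
```

```bash
python3 -m pendant '[[[-1,0,0,0.02,0,0.1,0],[-1,0.003,-0.001,0.05,0,0.2,0],[-1,0.006,-0.003,0.09,0,0.3,0],[-1,0.01,-0.003,0.13,0,0.4,0],[-1,0.012,-0.003,0.15,0,0.4,0],[-1,0.012,-0.003,0.15,0,0.4,0],[-1,0.012,-0.003,0.15,0,0.4,0],[-1,0.012,-0.003,0.15,0,0.4,0]]]'; python3 - <<'E'
from h import *
im,d,P=grab("wrist"); cv2.imwrite('pics/w5.png',im[...,::-1]); s=monitor.observe(); print(s["position"],s["tool_rot"],s["wrist_force"])
E
```

```text
clock: 12.45
position: [0.438, 0.1737, 0.132]
tool_rot: [0.0, 0.0, 1.0, 0.001]
wrist_force: [-0.2, -0.0, 0.5]
finger_gap: 0.0854
[0.43822945 0.17404325 0.13231466] [7.13195732e-04 5.74822774e-05 9.99999584e-01 5.65713745e-04] [-0.08941388  0.03195025  0.54499151]
```

View pics/w5.png

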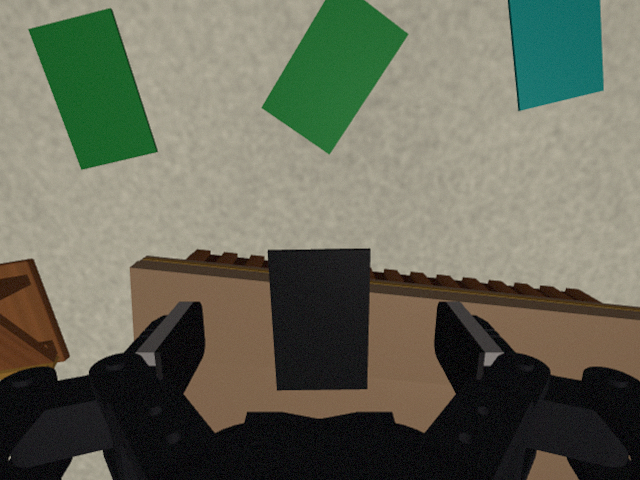

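```bash
python3 - <<'E'
from h import *
K=np.load("wrist.npz"); k=K["K"]
for (u,v),z in [((269,250),.0765),((370,249),.0765),((367,389),.071),((277,389),.071),((265,271),.0725),((372,281),.0725),((150,262),.0725),((600,308),.0725)]:
    dd=K["Rw"]@np.array([(u-k[2])/k[0],(v-k[3])/k[1],1]); print(u,v,(K["tw"]+dd*(z-K["tw"][2])/dd[2]).round(4))
P=K["P"];print(np.nanmedian(P[252:262,285:355,2]),np.nanmedian(P[300:320,285:355,2]),np.nanmedian(P[370:385,285:355,2]))
E
```

```text
269 250 [0.4302 0.1471 0.0765]
370 249 [0.4297 0.2008 0.0765]
367 389 [0.5197 0.2028 0.071 ]
277 389 [0.5196 0.1482 0.071 ]
265 271 [0.4434 0.144  0.0725]
372 281 [0.4494 0.2031 0.0725]
150 262 [0.4382 0.0813 0.0725]
600 308 [0.4658 0.3328 0.0725]
0.07572725905861707 0.07383216636814287 0.07104437410563932
```

```bash
python3 -m pendant '[[[-1,0.005,0,0.02,0,0,0],[-1,0.005,0,0.045,0,0,0],[-1,0.005,0,0.065,0,0,0],[-1,0.005,0,0.073,0,0,0],[-1,0.005,0,0.075,0,0,0],[-1,0.005,0,0.075,0,0,0],[-0.4,0.005,0,0.075,0,0,0],[0.1,0.005,0,0.075,0,0,0],[1,0.005,0,0.075,0,0,0],[1,0.005,0,0.075,0,0,0],[1,0.005,0,0.075,0,0,0],[1,0.005,0,0.075,0,0,0]]]' 30; python3 - <<'E'
from h import *
im,d,P=grab("wrist"); cv2.imwrite('pics/w6.png',im[...,::-1])
E
```

```text
clock: 13.7
position: [0.4343, 0.1731, 0.0562]
tool_rot: [0.001, 0.001, 1.0, 0.0]
wrist_force: [-0.4, -0.1, 6.7]
finger_gap: 0.0533
```

View pics/w6.png

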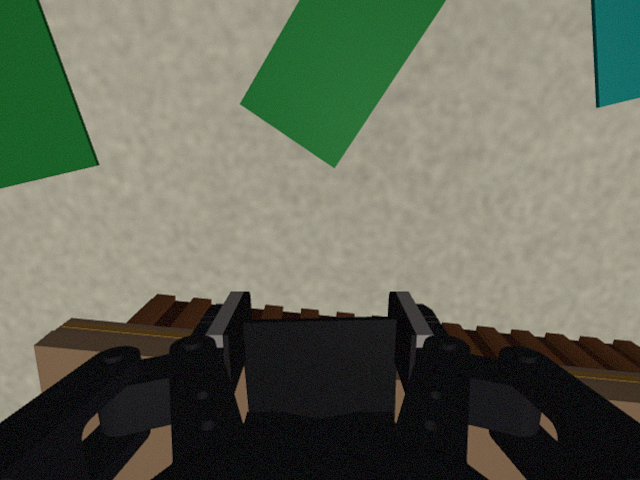

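```bash
python3 -m pendant '[[[1,0,0,-0.0005,0,0,0],[1,0,0,-0.001,0,0,0],[1,0,0,-0.002,0,0,0],[1,0,0,-0.005,0,0,0],[1,0,0,-0.01,0,0,0],[1,0,0,-0.02,0,0,0],[1,0,0,-0.03,0,0,0],[1,0,0,-0.04,0,0,0],[1,0,0,-0.05,0,0,0],[1,0,0,-0.06,0,0,0],[1,0,0,-0.06,0,0,0],[1,0,0,-0.06,0,0,0]]]' 40; python3 - <<'E'
from h import *
im,d,P=grab("wrist"); np.set_printoptions(precision=4,suppress=True)
p,R,s=tool(); print(p,s["wrist_force"])
t=(P-p)@R
for v in range(318,420,8): print(v,t[v,290],t[v,350])
im,d,P=grab("side"); cv2.imwrite('pics/s6.png',im[60:300,120:420][...,::-1].repeat(2,0).repeat(2,1))
E
```

```text
clock: 14.95
position: [0.4341, 0.1729, 0.116]
tool_rot: [0.0, 0.001, 1.0, 0.0]
wrist_force: [0.1, 0.4, -0.8]
finger_gap: 0.0528
[0.4338 0.1729 0.1156] [-0.3536 -0.0701 -0.1133]
318 [ 0.0037 -0.0102 -0.0172] [ 0.0041  0.0109 -0.0181]
326 [ 0.0014 -0.0101 -0.0187] [ 0.0016  0.0109 -0.0191]
334 [-0.0018 -0.0102 -0.0187] [-0.0012  0.0109 -0.0197]
342 [-0.0049 -0.0103 -0.0187] [-0.0042  0.011  -0.0199]
350 [-0.0087 -0.0104 -0.0177] [-0.0086  0.0112 -0.0178]
358 [-0.0117 -0.0104 -0.018 ] [-0.0117  0.0113 -0.0181]
366 [-0.0148 -0.0105 -0.0183] [-0.0148  0.0113 -0.0184]
374 [-0.0187 -0.0106 -0.0175] [-0.0189  0.0115 -0.0172]
382 [-0.0215 -0.0106 -0.0184] [-0.0224  0.0116 -0.017 ]
390 [-0.0255 -0.0107 -0.0176] [-0.0256  0.0116 -0.0174]
398 [-0.0289 -0.0108 -0.0177] [-0.0288  0.0117 -0.0178]
406 [-0.0332 -0.011  -0.0166] [-0.0334  0.0119 -0.0163]
414 [ 0.0093 -0.006  -0.0731] [ 0.0097  0.0065 -0.0736]
```

View pics/s6.png

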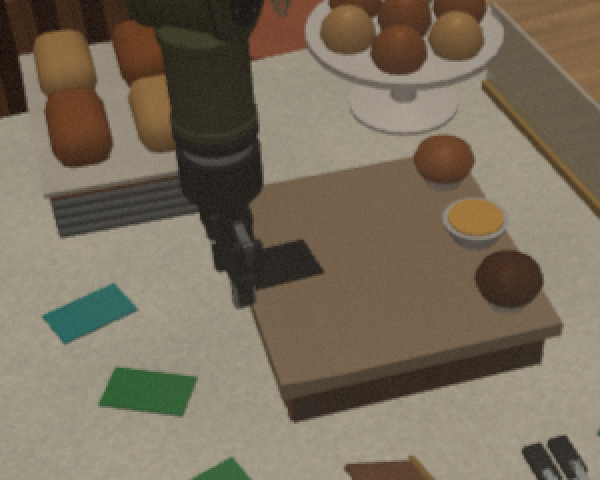

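```bash
python3 -m pendant '[[[1,0,0,-0.02,0,0,0],[1,0,-0.01,-0.045,0,0,0],[1,-0.01,-0.03,-0.07,0,0,0],[1,-0.03,-0.06,-0.09,0,0,0],[1,-0.05,-0.09,-0.09,0,0,0],[1,-0.07,-0.12,-0.09,0,0,0],[1,-0.09,-0.15,-0.09,0,0,0],[1,-0.11,-0.18,-0.09,0,0,0],[1,-0.125,-0.21,-0.09,0,0,0],[1,-0.131,-0.228,-0.09,0,0,0],[1,-0.131,-0.228,-0.09,0,0,0],[1,-0.131,-0.228,-0.09,0,0,0]]]' 40; python3 - <<'E'
from h import *
im,d,P=grab("wrist"); cv2.imwrite('pics/w7.png',im[...,::-1]); print(monitor.observe()["position"])
E
```

```text
clock: 16.25
position: [0.5636, -0.0549, 0.205]
tool_rot: [-0.001, 0.001, 1.0, 0.0]
wrist_force: [-0.2, 0.3, -0.3]
finger_gap: 0.0526
[ 0.56353281 -0.05384146  0.20519996]
```

View pics/w7.png

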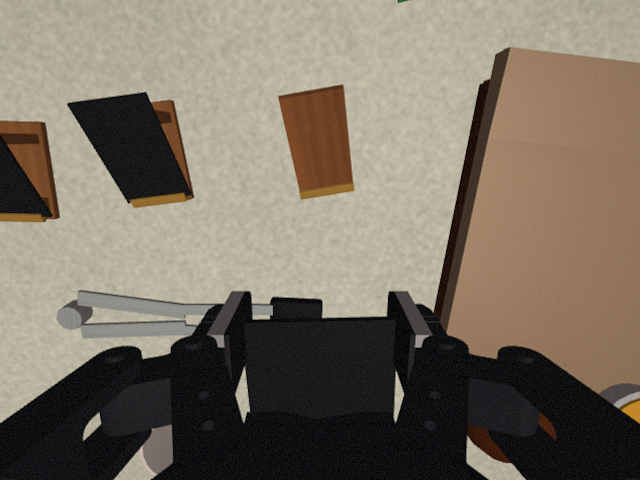

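```bash
python3 - <<'E'
from h import *
np.set_printoptions(precision=4,suppress=True)
K=np.load("wrist.npz"); k=K["K"];P=K["P"]; im=K["im"]
print("counter",np.nanmedian(P[220:280,260:420,2]))
m=np.zeros((480,640),np.uint8); cv2.fillPoly(m,[np.array([(286,104),(338,95),(346,178),(302,184)])],1)
Q=P[(m>0)&np.isfinite(P[...,2])]
A=np.c_[Q[:,:2],np.ones(len(Q))]; c=np.linalg.lstsq(A,Q[:,2],rcond=None)[0]; print("plane",c,"tilt",np.arctan(np.hypot(*c[:2])),"yaw",np.arctan2(c[1],c[0])+np.pi,(A@c-Q[:,2]).std())
b=np.zeros((480,640),np.uint8); cv2.fillPoly(b,[np.array([(305,192),(350,186),(350,188),(305,195)])],1); print("brass z",np.nanmedian(P[b>0],0))
def hit(u,v,off=0):
    d=K["Rw"]@np.array([(u-k[2])/k[0],(v-k[3])/k[1],1]); t=K["tw"]; n=np.array([-c[0],-c[1],1]); s=(c[2]+off-n@t)/(n@d); return t+s*d
U=[hit(279,97),hit(343,86)]; L=[hit(300,191),hit(352,183)]; B=[hit(301,198,.006/.853),hit(354,190,.006/.853)]
print(U,L,B)
um,lm,bm=sum(U)/2,sum(L)/2,sum(B)/2
print("len",np.linalg.norm(lm-um),np.linalg.norm(bm-um),"w",np.linalg.norm(U[1]-U[0]),np.linalg.norm(L[1]-L[0]))
print("axis yaw",np.arctan2(*(lm-um)[[1,0]]),"crossyaw",[np.arctan2(-(x[1]-x[0])[0],(x[1]-x[0])[1]) for x in (U,L,B)],um,lm,bm)
# tag in tool frame
p,R,s=tool(); t=(P-p)@R
q=t[325:405,255:385].reshape(-1,3); q=q[np.isfinite(q[:,2])&(q[:,2]>-.03)&(q[:,2]<-.008)]
A=np.c_[q[:,:2],np.ones(len(q))]; print("tag plane in tool z=ax+by+c",np.linalg.lstsq(A,q[:,2],rcond=None)[0])
g=cv2.cvtColor(im,cv2.COLOR_RGB2GRAY)
print([ (u,g[306:330,u].tolist()) for u in (280,360)], t[322,280],t[322,360])
print([ (v,[int(np.nonzero(g[v,240:260]>60)[0].max(initial=-1)+240), g[v,385:400].tolist()]) for v in (350,)])
E
```

```text
counter -0.0011481199598037395
plane [-0.6042 -0.0993  0.3375] tilt 0.5494518842866453 yaw 0.16288627739992112 0.0007248256159733867
brass z [ 0.5403 -0.0489  0.0228]
[array([ 0.4706, -0.0824,  0.0613]), array([ 0.4635, -0.038 ,  0.0612])] [array([ 0.5416, -0.0709,  0.0173]), array([ 0.535 , -0.0267,  0.0169])] [array([ 0.5471, -0.07  ,  0.0209]), array([ 0.5405, -0.0252,  0.0204])]
len 0.08463888892891012 0.08772870465322978 w 0.044916575683197166 0.04474587579147793
axis yaw 0.1581088754812441 crossyaw [np.float64(0.15749388835801684), np.float64(0.14861717385559672), np.float64(0.14610732754265315)] [ 0.467  -0.0602  0.0613] [ 0.5383 -0.0488  0.0171] [ 0.5438 -0.0476  0.0207]
tag plane in tool z=ax+by+c [-0.0741 -0.0064 -0.0185]
[(280, [29, 21, 19, 30, 25, 28, 28, 22, 16, 27, 15, 25, 23, 10, 7, 5, 25, 24, 22, 23, 32, 27, 26, 30]), (360, [186, 183, 183, 180, 178, 181, 183, 185, 185, 191, 141, 56, 10, 12, 29, 30, 29, 29, 25, 30, 22, 25, 28, 33])] [ 0.003  -0.0147 -0.0179] [ 0.0027  0.0134 -0.0173]
[(350, [239, [25, 25, 31, 27, 35, 32, 33, 30, 18, 9, 7, 16, 10, 10, 8]])]
```

```bash
cat > place.py <<'E'
from h import *
import sys
np.set_printoptions(precision=4,suppress=True)
YAW,TILT=.158,.55
seat=np.array([.5377,-.0489,.0183])
c,s=np.cos,np.sin
e=np.array([c(TILT)*c(YAW),c(TILT)*s(YAW),-s(TILT)]); nb=np.array([s(TILT)*c(YAW),s(TILT)*s(YAW),c(TILT)])
aT=.074; N=np.array([.0041,0,-.0163]); a=np.array([-c(aT),0,s(aT)])
def pose(back,h,dl):
    R=Ro.from_euler('z',YAW).as_matrix()@np.diag([-1,1,-1.])@Ro.from_euler('y',TILT+dl-aT).as_matrix()
    F=seat-back*e+h*nb
    return F-R@(N+.09*a),R
p,R0,st=tool()
def rel(back,h,dl,p=p):
    x,R=pose(back,h,dl); return (R0.T@(x-p)),Ro.from_matrix(R0.T@R).as_rotvec(),x
if __name__=="__main__":
    print(p,Ro.from_matrix(R0).as_quat())
    for A in [(.05,.05,.05),(.03,.02,.05),(.014,.004,.05)]: print(A,*rel(*A))
E
python3 place.py; OMP_NUM_THREADS=1 python3 - <<'E'
from kin import *
from place import pose
pp=np.load("p.npy"); q=monitor.observe()["q"]
for A in [(.05,.05,.05),(.03,.02,.05),(.014,.004,.05),(0,0,0)]:
    x,R=pose(*A); cst,q=ik(pp,R,x,q0=q); print(A,"%.1e"%cst,q.round(2),(np.minimum(q-LO,HI-q)).min())
E
```

```text
[ 0.5635 -0.0538  0.2052] [ 0.0006  1.      0.0007 -0.0007]
(0.05, 0.05, 0.05) [ 0.1199 -0.0103  0.0836] [ 0.0432  0.5235 -0.155 ] [ 0.4435 -0.0639  0.1217]
(0.03, 0.02, 0.05) [ 0.1185 -0.0101  0.1197] [ 0.0432  0.5235 -0.155 ] [ 0.4448 -0.0637  0.0857]
(0.014, 0.004, 0.05) [ 0.1133 -0.0093  0.1417] [ 0.0432  0.5235 -0.155 ] [ 0.45   -0.0629  0.0637]
(0.05, 0.05, 0.05) 3.0e-21 [ 0.02  0.91 -0.08  1.65  0.18  1.11  1.56] 0.908926624366625
(0.03, 0.02, 0.05) 3.8e-21 [ 0.04  0.96 -0.11  1.66  0.21  1.06  1.53] 0.9048994019003744
(0.014, 0.004, 0.05) 3.7e-22 [ 0.04  1.   -0.11  1.64  0.22  1.03  1.52] 0.9200982807409757
(0, 0, 0) 5.3e-29 [ 0.06  1.01 -0.15  1.67  0.26  0.96  1.48] 0.892194473782109
```

```bash
python3 -m pendant '[[[1,0.012,-0.001,0.008,0.004,0.052,-0.015],[1,0.025,-0.002,0.016,0.009,0.11,-0.031],[1,0.04,-0.003,0.025,0.013,0.16,-0.046],[1,0.055,-0.005,0.035,0.017,0.21,-0.062],[1,0.07,-0.006,0.045,0.022,0.26,-0.078],[1,0.085,-0.007,0.055,0.027,0.32,-0.095],[1,0.1,-0.009,0.065,0.033,0.4,-0.12],[1,0.112,-0.01,0.075,0.039,0.47,-0.14],[1,0.12,-0.0103,0.0836,0.0432,0.5235,-0.155],[1,0.12,-0.0103,0.0836,0.0432,0.5235,-0.155],[1,0.12,-0.0103,0.0836,0.0432,0.5235,-0.155]]]' 40; python3 - <<'E'
from place import *
im,d,P=grab("wrist"); cv2.imwrite('pics/w8.png',im[...,::-1]); p,R,s=tool(); print(s["wrist_force"])
print(rel(.05,.05,.05))
t=(P-p)@R
q=t[325:405,255:385].reshape(-1,3); q=q[np.isfinite(q[:,2])&(q[:,2]>-.03)&(q[:,2]<-.008)]
A=np.c_[q[:,:2],np.ones(len(q))]; print("tag plane",np.linalg.lstsq(A,q[:,2],rcond=None)[0])
for Am in [(.03,.02,.05),(.015,.006,.05),(.015,0,.05)]: print(Am,*rel(*Am))
E
```

```text
clock: 17.4
position: [0.4439, -0.0652, 0.1217]
tool_rot: [-0.259, -0.075, 0.963, -0.021]
wrist_force: [-0.2, -0.0, -0.5]
finger_gap: 0.0527
[ 0.0306 -0.909  -0.2546]
(array([0.0002, 0.0014, 0.0001]), array([-0.0004,  0.0008, -0.0017]), array([ 0.4435, -0.0639,  0.1217]))
tag plane [-0.0735 -0.0065 -0.0188]
(0.03, 0.02, 0.05) [-0.019   0.0014  0.0306] [-0.0004  0.0008 -0.0017] [ 0.4448 -0.0637  0.0857]
(0.015, 0.006, 0.05) [-0.0337  0.0014  0.045 ] [-0.0004  0.0008 -0.0017] [ 0.4502 -0.0628  0.0659]
(0.015, 0, 0.05) [-0.0335  0.0014  0.051 ] [-0.0004  0.0008 -0.0017] [ 0.4471 -0.0633  0.0608]
```

View pics/w8.png

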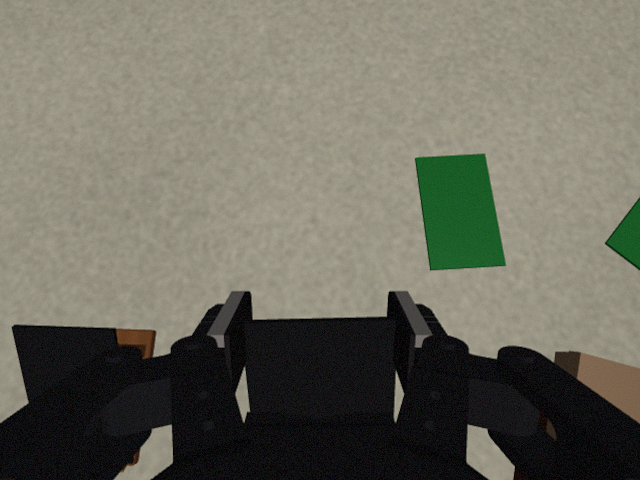

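```bash
python3 - <<'E'
from place import *
K=np.load("wrist.npz"); P=K["P"]; t=(P-p)@R0
for v,u in [(335,110),(335,60),(340,148),(380,30),(360,640-60),(385,600),(370,110),(400,120),(360,200),(430,60),(440,10),(440,630)]: print((u,v),t[v,u],P[v,u])
E
```

```text
(110, 335) [-0.0377 -0.1127  0.0462] [ 0.4712 -0.1753  0.0635]
(60, 335) [-0.0377 -0.1395  0.0461] [ 0.4754 -0.2018  0.0637]
(148, 340) [-0.068  -0.1165  0.0948] [ 0.4737 -0.1788  0.0064]
(30, 380) [-0.0664 -0.1623  0.0475] [ 0.5029 -0.2205  0.0482]
(580, 360) [-0.0437  0.1325  0.0319] [0.4453 0.0688 0.0725]
(600, 385) [-0.0543  0.1407  0.0263] [0.4558 0.0788 0.0721]
(110, 370) [ 0.0107 -0.0505 -0.0596] [ 0.4724 -0.112   0.1792]
(120, 400) [ 0.0019 -0.0495 -0.0591] [ 0.4796 -0.1098  0.1745]
(200, 360) [ 0.0102 -0.0303 -0.0545] [ 0.4672 -0.0924  0.1746]
(60, 430) [ 0.0094 -0.0508 -0.0781] [ 0.4827 -0.1107  0.1946]
(10, 440) [ 0.0104 -0.0576 -0.0817] [ 0.4847 -0.1172  0.1983]
(630, 440) [ 0.0105  0.058  -0.0817] [ 0.4666 -0.003   0.1982]
```

```bash
python3 -m pendant '[[[1,-0.006,0.001,0.01,0,0,0],[1,-0.012,0.001,0.02,0,0,0],[1,-0.019,0.001,0.03,0,0,0],[1,-0.023,0.001,0.036,0,0,0],[1,-0.028,0.001,0.041,0,0,0],[1,-0.031,0.001,0.044,0,0,0],[1,-0.031,0.001,0.045,0,0,0],[1,-0.031,0.001,0.045,0,0,0],[1,-0.031,0.001,0.045,0,0,0],[1,-0.031,0.001,0.045,0,0,0]]]' 40; python3 - <<'E'
from place import *
print(st["wrist_force"],rel(.018,.006,.05)[:2])
for A in [(.018,.006,.05),(.018,.003,.05),(.018,0,.05),(.018,-.003,.05),(0,0,.05),(0,0,.0)]: print(A,*rel(*A)[:2])
E
```

```text
clock: 18.45
position: [0.4485, -0.0639, 0.0679]
tool_rot: [-0.258, -0.075, 0.963, -0.021]
wrist_force: [0.0, -0.4, -0.5]
finger_gap: 0.0532
[ 0.0092 -0.4174 -0.4837] (array([0.0004, 0.0007, 0.0007]), array([-0.0005,  0.0019, -0.0023]))
(0.018, 0.006, 0.05) [0.0004 0.0007 0.0007] [-0.0005  0.0019 -0.0023]
(0.018, 0.003, 0.05) [0.0005 0.0007 0.0037] [-0.0005  0.0019 -0.0023]
(0.018, 0, 0.05) [0.0006 0.0007 0.0067] [-0.0005  0.0019 -0.0023]
(0.018, -0.003, 0.05) [0.0007 0.0007 0.0097] [-0.0005  0.0019 -0.0023]
(0, 0, 0.05) [-0.0174  0.0008  0.0072] [-0.0005  0.0019 -0.0023]
(0, 0, 0.0) [-0.018   0.0008  0.0115] [-0.0005 -0.0481 -0.0023]
```

```bash
python3 -m pendant '[[[1,0,0.0005,0.0015,0,0,0],[1,0,0.0005,0.003,0,0,0],[1,0,0.0005,0.004,0,0,0],[1,0,0.0005,0.004,0,0,0],[1,0,0.0005,0.004,0,0,0]]]' ; for i in 1 2 3; do python3 -m pendant '[[[1,0,0,0.001,0,0,0],[1,0,0,0.001,0,0,0],[1,0,0,0.001,0,0,0]]]' | sed -n '1,2p;4p'; done
```

```text
clock: 18.95
position: [0.4462, -0.0637, 0.0641]
tool_rot: [-0.259, -0.075, 0.963, -0.021]
wrist_force: [1.0, 0.1, -0.1]
finger_gap: 0.0532
clock: 19.25
position: [0.4458, -0.0637, 0.0633]
wrist_force: [-0.2, 0.0, -0.0]
clock: 19.55
position: [0.4453, -0.0638, 0.0624]
wrist_force: [-0.5, -0.8, 0.2]
clock: 19.85
position: [0.4448, -0.0639, 0.0615]
wrist_force: [-0.6, 0.6, 0.1]
```

```bash
for i in 1 2 3; do python3 -m pendant '[[[1,0,0,0.0007,0,0,0],[1,0,0,0.0007,0,0,0],[1,0,0,0.0007,0,0,0]]]' | sed -n '1,2p;4p'; done; python3 - <<'E'
from place import *
print(st["wrist_force"],rel(.018,0,.05)[:2])
im,d,P=grab("wrist"); t=(P-p)@R0
q=t[325:405,255:385].reshape(-1,3); q=q[np.isfinite(q[:,2])&(q[:,2]>-.03)&(q[:,2]<-.008)]
A=np.c_[q[:,:2],np.ones(len(q))]; print("tag plane",np.linalg.lstsq(A,q[:,2],rcond=None)[0])
E
```

```text
clock: 20.15
position: [0.4444, -0.064, 0.0609]
wrist_force: [0.1, -0.5, 0.0]
clock: 20.45
position: [0.4441, -0.064, 0.0603]
wrist_force: [0.6, 0.2, -1.3]
clock: 20.75
position: [0.4438, -0.0641, 0.0597]
wrist_force: [-0.2, -0.3, -0.3]
[-0.2213 -0.3263 -0.3368] (array([ 0.0006,  0.0002, -0.0027]), array([-0.0004,  0.0013, -0.0021]))
tag plane [-0.0597 -0.0056 -0.0193]
```

```bash
python3 -m pendant '[[[1,-0.002,0.0003,0,0,0,0],[1,-0.004,0.0003,0,0,0,0],[1,-0.006,0.0003,0.0001,0,0,0],[1,-0.008,0.0003,0.0002,0,0,0],[1,-0.01,0.0003,0.0002,0,0,0],[1,-0.01,0.0003,0.0002,0,0,0],[1,-0.01,0.0003,0.0002,0,0,0]]]' 20 ; cat > chk.py <<'E'
from place import *
im,d,P=grab("wrist"); t=(P-p)@R0; F=np.array(monitor.observe()["wrist_force"]); F2=np.array(st["wrist_force"])
print("F along e,nb:",F2@e,F2@nb,F@e,F@nb)
q=t[325:405,255:385].reshape(-1,3); q=q[np.isfinite(q[:,2])&(q[:,2]>-.03)&(q[:,2]<-.008)]
A=np.c_[q[:,:2],np.ones(len(q))]; k=np.linalg.lstsq(A,q[:,2],rcond=None)[0]; print("tag plane in tool",k)
# world normal & angle to board; tag near end
n=R0@np.array([-k[0],-k[1],1]); n/=-np.linalg.norm(n); print("tag vs board angle",np.arccos(n@nb), "pitch diff",np.arcsin(n@e))
g=cv2.cvtColor(im,cv2.COLOR_RGB2GRAY).astype(int)
for u in (300,320,340):
    v=300+np.argmax(g[300:330,u]<45); K=np.load("wrist.npz")["K"]; dd=np.load("wrist.npz")["Rw"]@np.array([(u-K[2])/K[0],(v-K[3])/K[1],1]); tw=np.load("wrist.npz")["tw"]
    x0=p+R0@np.array([0,0,k[2]]); w=tw+dd*((x0-tw)@n)/(dd@n); w=w-seat
    print("near end in seat frame",u,v,w@e,w@np.cross(nb,e),w@nb)
print("TCP seat frame",(p-seat)@e,(p-seat)@np.cross(nb,e),(p-seat)@nb)
E
python3 chk.py
```

```text
clock: 21.5
position: [0.4522, -0.0624, 0.0545]
tool_rot: [-0.259, -0.075, 0.963, -0.021]
wrist_force: [0.4, -0.8, -0.2]
finger_gap: 0.0527
F along e,nb: 0.2866111992774963 -0.03863519699272382 0.04036659448781637 -0.39624713578050047
tag plane in tool [-0.0605 -0.0059 -0.0193]
tag vs board angle 0.03558956008388714 pitch diff 0.03512630379842255
near end in seat frame 300 319 -0.0973325338153533 -0.006708566072475501 0.005005116424328029
near end in seat frame 320 319 -0.09734326303622941 0.00024862408812034834 0.005045322246774862
near end in seat frame 340 318 -0.09774660220021619 0.007194752003020611 0.0050992615766961655
TCP seat frame -0.09271504238067849 0.00011069477002866582 -0.01438137344956349
```

```bash
python3 -m pendant '[[[1,-0.001,0,0,0,0,0],[1,-0.002,0,0,0,0,0],[1,-0.003,0,0,0,0,0],[1,-0.004,0,0,0,0,0],[1,-0.004,0,0,0,0,0],[1,-0.004,0,0,0,0,0]]]' | sed -n '1,2p;4p'; python3 chk.py
```

```text
clock: 22.15
position: [0.4556, -0.0619, 0.0525]
wrist_force: [-0.4, -0.4, -0.6]
F along e,nb: -0.029760364486928648 -0.7461924352102066 0.8225564784112811 -1.2299849811329933
tag plane in tool [-0.0617 -0.0061 -0.0193]
tag vs board angle 0.03677395606793723 pitch diff 0.03630841661173189
near end in seat frame 300 319 -0.09333871906476755 -0.006713984914283544 0.005140091699452937
near end in seat frame 320 319 -0.09335013155976432 0.00024218327017847734 0.0051810902742110325
near end in seat frame 340 318 -0.09375434748824518 0.007187138059948074 0.005236292011319348
TCP seat frame -0.08871107205941822 0.00010376180692000816 -0.014264105833649586
```

```bash
python3 -m pendant '[[[1,-0.001,0,0,0,0,0],[1,-0.002,0,0,0,0,0],[1,-0.002,0,0,0,0,0],[1,-0.002,0,0,0,0,0]]]' | sed -n '1,2p;4p'; python3 chk.py
```

```text
clock: 22.6
position: [0.4574, -0.0616, 0.0515]
wrist_force: [-0.2, 0.5, 0.4]
F along e,nb: -0.3127185539652269 0.23508036652556066 0.983140054098013 -0.47384383243598294
tag plane in tool [-0.0627 -0.0049 -0.0193]
tag vs board angle 0.03759169519343349 pitch diff 0.037302559928335574
near end in seat frame 300 319 -0.09134533867533458 -0.006737442686377994 0.005213291119258476
near end in seat frame 320 319 -0.09135202997478842 0.00021813265462105078 0.005245915986151051
near end in seat frame 340 318 -0.09175176321864231 0.007163444323542692 0.005293161513912737
TCP seat frame -0.0867117914738378 7.92994863456382e-05 -0.014201420687571782
```

```bash
for i in 1 2 3; do python3 -m pendant '[[[1,-0.0007,0,0,0,0,0],[1,-0.0007,0,0,0,0,0],[1,-0.0007,0,0,0,0,0]]]' | sed -n '2p;4p'; done; python3 chk.py
```

```text
position: [0.4579, -0.0615, 0.0512]
wrist_force: [-0.1, 0.5, -1.0]
position: [0.4586, -0.0614, 0.0508]
wrist_force: [-0.1, 0.1, -0.6]
position: [0.4589, -0.0614, 0.0505]
wrist_force: [-1.0, 0.3, 0.7]
F along e,nb: -1.122475884462516 0.08261582001382005 -1.6571514660402995 -0.5335393256429993
tag plane in tool [-0.062  -0.006  -0.0193]
tag vs board angle 0.0375758790308768 pitch diff 0.03713028338915439
near end in seat frame 300 319 -0.08949930666078953 -0.006743016245806707 0.005174298879725003
near end in seat frame 320 319 -0.08950953533475928 0.0002132232816448941 0.0052148235206326875
near end in seat frame 340 318 -0.0899126284785689 0.007158364471195352 0.00526987823209106
TCP seat frame -0.08488234778510356 7.476387863448699e-05 -0.014231723993824026
```

```bash
for i in 1 2; do python3 -m pendant '[[[1,-0.0005,0,0,0,0,0],[1,-0.0005,0,0,0,0,0],[1,-0.0005,0,0,0,0,0]]]' | sed -n '2p;4p'; done; python3 chk.py | head -3
```

```text
position: [0.4589, -0.0614, 0.0504]
wrist_force: [-1.9, -0.6, 0.5]
position: [0.459, -0.0614, 0.0502]
wrist_force: [-3.9, -0.5, 3.1]
F along e,nb: -5.003763743182727 0.6165667804570655 -5.618379880799822 0.8782824350881616
tag plane in tool [-0.0565 -0.0059 -0.0193]
tag vs board angle 0.033908699587945804 pitch diff 0.03342706886328049
```

```bash
python3 -m pendant '[[[1,0.0002,0,0.0007,0,-0.008,0],[1,0.0002,0,0.0014,0,-0.017,0],[1,0.0002,0,0.0022,0,-0.026,0],[1,0.0002,0,0.0028,0,-0.034,0],[1,0.0002,0,0.0028,0,-0.034,0],[1,0.0002,0,0.0028,0,-0.034,0]]]' | sed -n '1,2p;4p'; python3 chk.py
```

```text
clock: 24.85
position: [0.4582, -0.0615, 0.0478]
wrist_force: [-4.7, -0.0, 3.0]
F along e,nb: -5.53952389008181 0.12123377494918405 -5.256523196658423 0.35744589587871467
tag plane in tool [-0.064  -0.0054 -0.0192]
tag vs board angle 0.007066861325332956 pitch diff 0.004897959077743604
near end in seat frame 300 319 -0.08927811813419145 -0.006726537744230866 0.002263737060465865
near end in seat frame 320 318 -0.08968209093963686 0.0002299219377687756 0.002301153551926315
near end in seat frame 340 318 -0.08969218532957532 0.007174840557079417 0.0023365820097348403
TCP seat frame -0.08398308883825 8.754750958550157e-05 -0.01693066678272982
```

```bash
python3 -m pendant '[[[0.1,0,0,0,0,0,0],[-0.1,0,0,0,0,0,0],[-0.4,0,0,0,0,0,0],[-0.7,0,0,0,0,0,0],[-1,0,0,0,0,0,0],[-1,0,0,0,0,0,0],[-1,0,0,0,0,0,0]]]'; python3 chk.py; cat > /dev/null
```

```text
clock: 25.6
position: [0.4589, -0.0614, 0.0476]
tool_rot: [-0.242, -0.076, 0.967, -0.02]
wrist_force: [-0.3, -0.0, -0.1]
finger_gap: 0.0851
F along e,nb: -0.2530024676088756 -0.24668060258913355 0.380733215348103 -0.5687513104638687
tag plane in tool [-0.0617  0.0029 -0.0186]
tag vs board angle 0.0034478852430486293 pitch diff 0.0012206012435464358
near end in seat frame 300 316 -0.0894947189298451 -0.006783751566931758 0.0019236932651805962
near end in seat frame 320 315 -0.08986454677197377 0.00018541635673947855 0.001901671817616407
near end in seat frame 340 315 -0.08984142900985466 0.007149801529831069 0.0018791861599420888
TCP seat frame -0.08330432526780122 3.948351134004042e-05 -0.016711035757756298
```

```bash
python3 -m pendant '[[[-1,0,0,-0.005,0,0,0],[-1,0,0,-0.02,0,0,0],[-1,0,0,-0.05,0,0,0],[-1,0,0,-0.09,0,0,0],[-1,0,0,-0.13,0,0,0],[-1,0,0,-0.16,0,-0.1,0],[-1,-0.02,0,-0.18,0,-0.2,0],[-1,-0.04,0,-0.2,0,-0.35,0],[-1,-0.05,0,-0.2,0,-0.48,0],[-1,-0.05,0,-0.2,0,-0.48,0],[-1,-0.05,0,-0.2,0,-0.48,0]]]'; python3 - <<'E'
from place import *
im,d,P=grab("wrist"); cv2.imwrite('pics/w9.png',im[...,::-1]); print(p)
E
```

```text
clock: 26.75
position: [0.5943, -0.0402, 0.2008]
tool_rot: [-0.007, -0.078, 0.997, -0.002]
wrist_force: [-0.4, -0.2, 0.4]
finger_gap: 0.0855
[ 0.5943 -0.0402  0.2008]
```

View pics/w9.png

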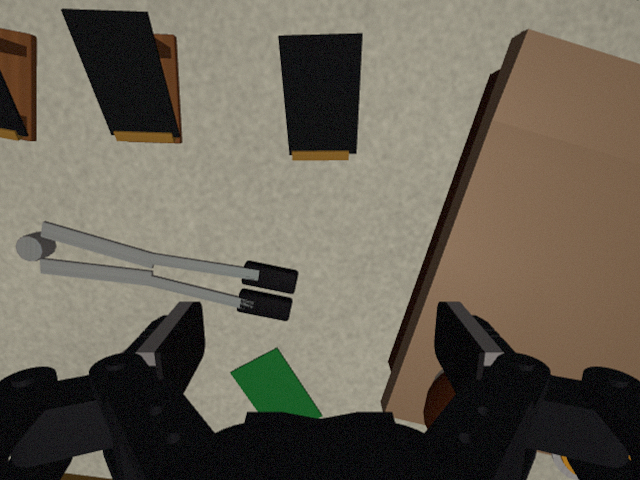

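```bash
python3 - <<'E'
from place import *
K=np.load("wrist.npz"); k=K["K"]; P=K["P"]
m=np.zeros((480,640),np.uint8); cv2.fillPoly(m,[np.array([(285,42),(356,40),(352,145),(294,147)])],1)
Q=P[(m>0)&np.isfinite(P[...,2])]; c_=np.linalg.lstsq(np.c_[Q[:,:2],np.ones(len(Q))],Q[:,2],rcond=None)[0]
n=np.r_[-c_[:2],1];n/=np.linalg.norm(n); print("angle to board",np.arccos(n@nb)," centre height",(Q.mean(0)-seat)@nb)
x0=Q.mean(0)
for u,v in [(279,37),(362,34),(357,152),(290,155)]:
    d=K["Rw"]@np.array([(u-k[2])/k[0],(v-k[3])/k[1],1]); w=K["tw"]+d*((x0-K["tw"])@n)/(d@n)-seat; print(w@e,w@np.cross(nb,e),w@nb)
job.hand_in()
E
```

```text
angle to board 0.0030715400702299774  centre height 0.001719419167157625
-0.0874905185342113 -0.026749171644476585 0.0018050623964400991
-0.08913803101132468 0.027353604729631786 0.0016388668804802804
-0.00038309368807666497 0.030151383953275292 0.0016311944183381342
0.002260390786961224 -0.024641356639565386 0.0017995195167790862
the job is handed in; nothing more can be done
```

The loose tag is in the empty stand, released and seated in the brass channel, and I have handed the job in. The clock stood at about 27 s.

**What I did:** I slid the tag to the front edge in small steps, until its end overhung by about 21 mm. I then pinched it by its long sides, lifted it and tilted it to the slope. I slid its lower end under the flange until it met the end wall, which pushed back with about 5 N. Then I laid it flat, let go and backed away.

**Last checks:**

| Check | Measured | Limit |
|---|---|---|
| Tilt from the board | 0.003 rad | 0.06 rad |
| Off-centre across the slope | about 1.5 mm | 8 mm |
| Out of square | 0.03 rad | 0.12 rad |
| Upper end from the channel bottom | about 88–90 mm (90 mm when home) | – |

In the last picture the tongs and the other two tags looked undisturbed. The pastries and cup were not in clear view, and I did not measure whether anything had moved.

**Disagreements:**
- **Sliding force:** the wrist reading went up to 7.7 N at one pause in the slide, close to the 8 N limit. Force was read only at the end of each move.
- **Slips:** the fingers slipped on the tag twice when the pressure fell to about zero. I pressed again and carried on.
- **Board height:** touching the board suggested it is 1–2 mm lower than the camera showed, which is within the calibration error.

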